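# Stand the work light on its charger by way of the sloped rest

### The job

Pick up the work light that lies on the table and lay it in the sloped tool rest, foot end down against the stop, and let go of it. Then take hold of it afresh, at the angle you need, and stand it upright on its foot inside the rim of the charging dock, and let go. Do not drop the light, and leave the tape and the spanner where they are.

Things in the scene. Friction and masses are not known exactly. Their poses are not given: they have to be found in the camera images.
- light: Loose work light, 0.25 to 0.5 kg, 180 mm long: a square grey bar 32 x 32 mm with a clear lens strip on one side, and at one end a wider black foot 48 x 48 mm, 20 mm thick. It lies on its flat back, lens up; the foot stands out 8 mm at each side and 16 mm on the lens side. Origin: centre of the back. x runs from foot to head, y across, z out of the lens side.
- light_center (a point): Centre of the light: half-way along its 180 mm, on the bar's middle line, 16 mm from the back, so 16 mm above the table at the start. Axes as light (x foot to head, z out of the lens side). The foot is heavy: the centre of mass lies about 38 mm from this point towards the foot.
- light_foot (a point): Centre of the flat end face of the light's foot (48 x 48 mm), on which it stands; 90 mm from the light's centre along the light's -x and 8 mm towards the lens side (+z). Axes as light.
- light_head (a point): Centre of the other end face of the light (32 x 32 mm), the upper end when it stands; 90 mm from the light's centre along +x. Axes as light.
- rest: Sloped tool rest, fixed; its place, side (left or right) and yaw vary. Steel base 200 x 100 mm, 10 mm thick, carrying an aluminium ramp that rises at 45 degrees towards the base's +x. Origin: centre of the base's underside, on the table; z up.
- rest_seat (a point): Where the light's centre lies when it is fully home in the rest: 107 mm above the table, 16 mm off the ramp's face. x points up the ramp (45 degrees), y is level across it, z is square out of the ramp's face. The light's x, y, z then agree with these: foot down, lens up. When released there it slides down to the stop, if not yet against it, and stays.
- slope: The ramp of the rest, axes as rest_seat, origin on its face 16 mm below rest_seat. The face is a strip 20 mm wide, so fingers can straddle it; it ends 25 mm uphill of the origin, so the upper 65 mm of the light stick out freely. At the low end it is 66 mm wide with a stop 32 mm high at 90 mm downhill and two cheeks 22 mm high, 30 mm long, 56 mm apart, beside the foot (4 mm free each side).
- dock_pad (a point): Charging dock, fixed; place, side and yaw vary. Black plate 100 x 100 mm, 14 mm thick, with a square grey rim on it, 5 mm high, 60 mm wide inside, 72 mm outside. The point is the centre of the flat pad inside the rim, 14 mm above the table; z up, x and y along the rim's sides. The light's foot stands on the pad with 6 mm free on each side, any of the four ways round.
- tape_mid (a point): Bystander: black roll of tape, 72 mm across, 24 mm high; the point is its middle.
- spanner_mid (a point): Bystander: flat steel spanner 180 mm long; the point is at its middle.
There are look-alikes about, which are no part of the job. What is shaped like the light but green is not meant. Several things look just like the rest: the one meant starts farthest from the robot's base.

How it is judged:
On the way:
1. the light lies in the sloped rest, foot end down (centre within 20 mm of its seat, in line within 7 degrees), let go and at rest (distance between light_center and rest_seat below 0.02 m and angle between the x axis of light_center and the x axis of rest_seat, either way round below 0.12 rad and x of light_head in the frame of rest_seat above 0.05 m and contact force between the fingers and light below 0.05 N and linear speed of light below 0.03 m/s), for 0.2 s.
At the end, for the whole second after the job is handed in: The light stands upright (within 3.4 degrees) on its foot on the pad inside the dock's rim (foot centre within 10 mm of the pad's centre sideways and less than 4 mm above it), let go and at rest (horizontal distance between light_foot and dock_pad below 0.01 m and z of light_foot in the frame of dock_pad below 0.004 m and angle between light_foot's own x axis and vertical below 0.06 rad and linear speed of light below 0.02 m/s and contact force between the fingers and light below 0.05 N); the robot touches nothing.
It fails at once if the roll of tape is pushed more than 30 mm (distance of tape_mid from where it was at the start of the episode above 0.03 m).
It fails at once if the spanner is pushed more than 30 mm (distance of spanner_mid from where it was at the start of the episode above 0.03 m).
It fails at once if the light is dropped or thrown: it moves faster than 0.5 m/s with no finger on it (contact force between the fingers and light below 0.01 N and linear speed of light above 0.5 m/s).
It also fails if it takes over 51 s, if anything falls off the work surface, if the arm or the gripper's body presses on something with over 40 N, if the wrist force passes 120 N, or if a joint passes its speed limit or range.

### The arm

A 6-joint arm with a two-finger parallel gripper is mounted at the origin on the work surface. World frame = base frame: x ahead of the robot, y to its left, z up, the work surface at z = 0. Lengths are in m, angles in rad, forces in N, time in s.
With the tool pointing down it reaches from about 0.375 to 0.9 m from the base axis. Payload 3.1 kg.
Tool frame: the origin (TCP) lies midway between the tips of the shut fingers; the grasp point (between the pads) lies 19 mm behind it; z points along the fingers, y is the line along which they close (so a half turn about z gives the same grasp; the last joint's range is limited). The gripper opens to 85 mm and grips with 20 to 120 N. Pads are 22 mm wide; open, the fingers measure 114 mm over their backs; the gripper's body (76 mm by 85 mm) begins 54 mm behind the grasp point. The pads swing forward as they close: fully open they stand 13 mm farther back than shut.
Start: joints at [1.046, 0.527, 1.433, -0, 1.181, -0.178], TCP at [0.212, 0.588, 0.231] pointing down, gripper open.
Joint ranges: [-3.08, 3.08], [-0.75, 2.2], [0.22, 2.44], [-1.43, 4.57], [0, 2.65], [-2.85, 2.85]. Speed limits (rad/s): [2.79, 2.79, 3.14, 3.14, 3.14, 3.14].

### API

Orientations are given as a unit quaternion [x, y, z, w].
In Python, from station import manip gives the robot as it stands. The module is installed in compiled form; this text tells all that it offers.
- The arm moves only by the tool apply_moves, never from a script. Its arguments are lists of equal length, an entry for each row: "claw": the gripper's target within -1 to 1 (fully open at 1, half-way at 0, shut at -1); "travel": the shift along the tool's x, y, z scaled (see below), a list of three; "turn": the turn, a rotation vector about the tool's x, y, z scaled (see below), a list of three. In form: {"claw": [claw, ...], "travel": [[dx, dy, dz], ...], "turn": [[rx, ry, rz], ...]}. A call has 1 to 5 rows; each row is the pose to reach, as a shift and turn from the pose commanded when the call began, along the tool's axes at that moment, turning the shorter way round; what a row does not reach only later rows make up. The controller multiplies each number of a shift by 800 mm and each number of a turn by 180 degrees. A row lasts 1/12 s, in which the tool goes at most 41.7 mm and 7.16 degrees, less where a joint would pass 70% of its speed; a pose out of reach is approached as far as the arm can. A call with a number of a shift or a turn outside -1 to 1 is refused whole. A call with a gripper value outside its range is refused whole. The fingers move at their own pace and stop on an object; "newtons" is the grip in N (left out, the last holds). Time passes only in rows, so rows that repeat a pose let the fingers close. It gives the time, the measured TCP pose, the force, the opening and the grip force at its end, in the units of the state.
- manip.sense(): the state, without advancing time (a new reading comes with each control period).
- manip.snapshot(name): name is "side" or "top"; returns a dict with "pixels" (384x512x3 uint8, red, green, blue), "depth" (384x512 float32, m along the optical axis (not along the pixel's ray), 0 where there is no reading), "intrinsics" (3x3 intrinsics, pixels), "R" (3x3) and "t" (3): a world point X has camera coordinates R X + t. Camera axes: x right, y down, z forward; pixel columns grow to the right and rows downward; lengths in m; the calibration is good to about 2 mm. A picture is of the moment at which its call begins.
- manip.sign_off(): hands the job in; it is judged then, once.
The state is a dict: "t": time; "q": joint angles; "qd": joint speeds; "tau": joint torques, N m; "tcp_pos": TCP position; "tool_rot": TCP orientation; "force": force on the tool from outside, world axes, zero at the start; "ft_torque": the same for the moment, N m; "finger_gap": opening from 0.0 (shut) to 1.0 (fully open); "gripper_force": force on a finger pad.
Only numpy, scipy, OpenCV 4.12 (cv2) and the standard library are available. Lean on these libraries where they do the work, as an engineer would, in place of code of your own. Each camera call takes 0.05 s, during which the arm holds its last target. There are 200 camera calls.

## Working session

There is one attempt and no reset: what is moved stays moved. The work goes in short steps, Python scripts to look and compute and a tool call to move; the robot and the scene stay as the last step left them, time stands still between calls to the robot, and variables do not carry over. Pictures are saved under pics/ and viewed, at most 12 in all, crops included, and the job is handed in when it is done.

Besides the shell and the picture viewer there is one more tool, called after "Emit:" by a JSON object that holds its "method" and its "body", one argument or row to a line. apply_moves: Moves the arm, as the interface text tells. Shifts and turns lie within -1 to 1; 1 stands for 800 mm of shift or 180 degrees of turn. Its arguments: {"type":"object","properties":{"claw":{"type":"array","items":{"type":"number"}},"travel":{"type":"array","items":{"type":"array","items":{"type":"number"}}},"turn":{"type":"array","items":{"type":"array","items":{"type":"number"}}},"newtons":{"type":"number"}},"required":["claw","travel","turn"]}

```bash
mkdir -p pics; python3 - <<'E'
from station import manip
import cv2,numpy as np
for n in("top","side"):
    s=manip.snapshot(n); cv2.imwrite(f"pics/{n}0.png",s["pixels"][:,:,::-1]); np.savez(f"{n}0.npz",**s)
    print(n,s["intrinsics"].tolist(),s["R"].round(4).tolist(),s["t"].round(4).tolist())
print(manip.sense())
E
```

```text
top [[358.9664959207354, 0.0, 255.1758030101214], [0.0, 358.9664959207354, 188.87783040217542], [0.0, 0.0, 1.0]] [[0.0021, -0.9998, 0.0211], [-0.9878, -0.0053, -0.1557], [0.1558, -0.0205, -0.9876]] [-0.0022, 0.4766, 0.8935]
side [[388.61727533995054, 0.0, 253.2318694054816], [0.0, 388.61727533995054, 193.70545620954545], [0.0, 0.0, 1.0]] [[0.8163, -0.5772, -0.0219], [-0.3302, -0.4351, -0.8377], [0.474, 0.691, -0.5458]] [-0.3456, 0.2248, 0.7755]
{'t': 0.1, 'q': array([ 1.04649135e+00,  5.28387779e-01,  1.43378382e+00,  1.34299905e-05,
        1.18137948e+00, -1.78506231e-01]), 'qd': array([ 6.53448003e-04, -1.03276863e-04, -3.40355775e-03, -1.15687176e-03,
        1.24689682e-05, -1.02648906e-03]), 'tau': array([-4.76941696e-04, -4.43302810e+01, -1.78586501e+01, -2.56417698e-04,
        3.84877523e-03,  1.42026133e-05]), 'tcp_pos': array([0.21148858, 0.58744849, 0.23041944]), 'tool_rot': array([ 1.72041644e-01,  9.85089191e-01, -9.17230693e-04, -3.42891067e-04]), 'force': array([ 0.92528668,  0.65736956, -0.28463862]), 'ft_torque': array([ 0.00844811, -0.00674076, -0.02176588]), 'gripper_force': 0.0, 'finger_gap': 1.0004062127977733}
```

View pics/top0.png

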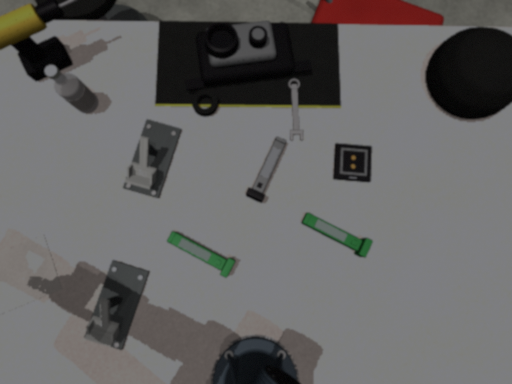

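View pics/side0.png

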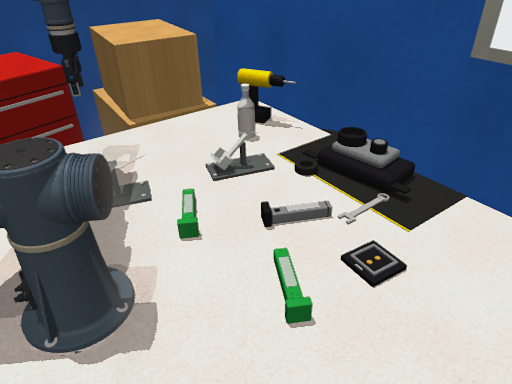

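The top view shows:
- Grey light: foot at about (257,195), head at (280,141). Green look-alikes at (200,252) and (337,233) are ruled out by colour.
- Rest candidates: A at (152,158) and B at (117,305). The robot base is at about (255,370), so A is farther and fits the description.
- Dock at (353,162), tape at (205,104), spanner at (296,110).

Next I measure these and confirm the choice in a crop.

```bash
cat > h.py <<'E'
import numpy as np,cv2
from scipy.spatial.transform import Rotation as Rot
def cloud(s):
    K=s["intrinsics"];d=s["depth"];v,u=np.mgrid[:d.shape[0],:d.shape[1]]
    c=np.stack([(u-K[0,2])/K[0,0]*d,(v-K[1,2])/K[1,1]*d,d],-1)
    w=(c-s["t"])@s["R"]; w[d==0]=np.nan; return w
def onplane(s,uv,z):
    K=s["intrinsics"];uv=np.atleast_2d(uv).astype(float)
    r=np.c_[(uv[:,0]-K[0,2])/K[0,0],(uv[:,1]-K[1,2])/K[1,1],np.ones(len(uv))]@s["R"]
    o=-s["R"].T@s["t"]; return o+r*((z-o[2])/r[:,2])[:,None]
E
python3 - <<'E'
from h import *
T=dict(np.load("top0.npz"));S=dict(np.load("side0.npz"));W=cloud(T);V=cloud(S)
def rect(W,c,rad,z0,z1,name):
    m=(np.hypot(W[...,0]-c[0],W[...,1]-c[1])<rad)&(W[...,2]>z0)&(W[...,2]<z1)
    n,l,st,_=cv2.connectedComponentsWithStats(m.astype(np.uint8)); k=1+st[1:,4].argmax(); p=W[l==k]
    r=cv2.minAreaRect((p[:,:2]*1000).astype(np.float32)); print(name,len(p),"c",np.round(r[0],1),"size",np.round(r[1],1),"ang",round(r[2],1),"z med",np.nanmedian(p[:,2]).round(4)); return p
for nm,uv in dict(light=(268,168),restA=(152,158),restB=(117,305),dock=(353,162),tape=(205,104),span=(296,110)).items():
    c=onplane(T,uv,.01)[0]; print(nm,c.round(3),"reach",np.hypot(*c[:2]).round(3))
    rad=.13 if 'li' in nm or 're' in nm or 'sp' in nm else .08
    for w,t in((W,'top'),(V,'side')):
        try:
            if nm=='light': rect(w,c,rad,.024,.042,t+' bar'); rect(w,c,rad,.038,.06,t+' foot')
            elif 'rest' in nm: rect(w,c,rad,.006,.014,t+' base'); rect(w,c,rad,.03,.2,t+' ramp')
            elif nm=='dock': rect(w,c,rad,.006,.025,t+' dock');rect(w,c,rad,.0165,.025,t+' rim')
            else: rect(w,c,rad,.004,.03,t)
        except Exception as e: print(t,e)
p=T["pixels"][:,:,::-1]
a=cv2.resize(p[110:210,110:210],(400,400),interpolation=2);b=cv2.resize(p[255:355,70:170],(400,400),interpolation=2)
q=S["pixels"][:,:,::-1]; c=cv2.resize(q[120:190,190:290],(400,200*7//5),interpolation=2)[:200]
d=cv2.resize(p[130:205,235:385],(400,200),interpolation=2)
cv2.imwrite("pics/c1.png",np.vstack([np.hstack([a,b]),np.hstack([cv2.resize(c,(400,200)),d])]))
E
```

```text
light [ 0.538 -0.035  0.01 ] reach 0.539
top bar 701 c [546.1 -38.3] size [ 32.  156.5] ang 65.4 z med 0.0328
top foot 149 c [463.6  -0.6] size [48.  19.9] ang 65.4 z med 0.0481
side bar 639 c [533.5 -38.8] size [ 45.6 179.4] ang 63.9 z med 0.0329
side foot 121 c [463.   -0.9] size [51.1 19.4] ang 65.2 z med 0.0481
restA [0.564 0.277 0.01 ] reach 0.628
top base 1605 c [566.2 276.2] size [100.8 200.1] ang 74.3 z med 0.0104
top ramp 933 c [538.  284.4] size [ 67.6 114.9] ang 74.3 z med 0.0534
side base 808 c [564.9 274.8] size [107.8 201.4] ang 75.7 z med 0.0111
side ramp 536 c [537. 283.] size [ 74.6 113.1] ang 71.9 z med 0.0552
restB [0.183 0.347 0.01 ] reach 0.392
top base 2166 c [186.7 347.7] size [100.9 199.5] ang 73.0 z med 0.0104
top ramp 1044 c [158.2 356.7] size [ 67.  115.7] ang 73.2 z med 0.0519
side base 657 c [232.1 333.7] size [103.8 104.1] ang 73.2 z med 0.0108
side ramp 161 c [201.5 341.3] size [25.8 21.3] ang 68.6 z med 0.0744
dock [ 0.556 -0.267  0.01 ] reach 0.617
top dock 1348 c [ 556.8 -265.8] size [101.2 101. ] ang 85.4 z med 0.015
top rim 276 c [ 552.1 -269.2] size [82.6 88.9] ang 85.7 z med 0.0192
side dock 1635 c [ 557.3 -265.3] size [101.9 102.2] ang 85.2 z med 0.0154
side rim 389 c [ 554.6 -264.9] size [92.9 79.4] ang 0.3 z med 0.0194
tape [0.718 0.138 0.01 ] reach 0.731
top 466 c [724.4 140.7] size [81.5 70.3] ang 41.1 z med 0.0238
side 424 c [731.  131.5] size [ 86.3 124.3] ang 27.7 z med 0.021
span [ 0.703 -0.114  0.01 ] reach 0.712
top 426 c [ 709.9 -113. ] size [180.   36.7] ang 1.3 z med 0.0077
side 353 c [ 711.3 -109.6] size [186.  40.] ang 3.4 z med 0.008
```

View pics/c1.png

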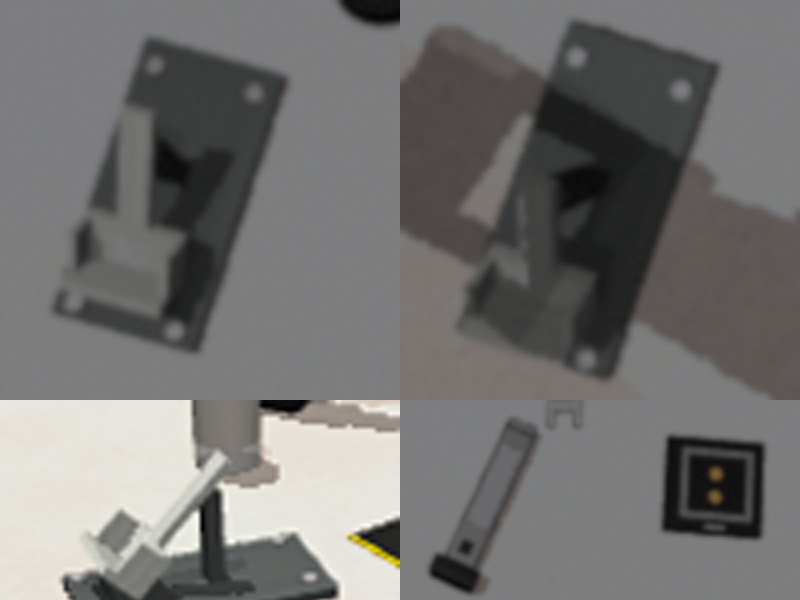

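The crop confirms candidate A, top-left in the crop and (152,158) in the top view. It is the whole rest farther from the base, 0.63 m against 0.39 m for B. Its stop faces the robot and the strip rises away. The light is grey with its foot nearest the robot, and the rim and contacts of the dock are clear. Measured sizes match the descriptions (200x100, 32 wide, 48x20, 101x101).

```bash
cat >> h.py <<'E'
from station import manip
D=np.diag([-1.,1,-1])
def Rl(yaw,pitch): # light frame: x at yaw (deg), raised by pitch
    return Rot.from_euler("ZY",[yaw,-pitch],degrees=True).as_matrix()
def tool(yaw,pitch,tilt=0): # tool z=-light z, then turned by tilt about light y (positive: tool z towards light -x)
    return Rl(yaw,pitch)@D@Rot.from_euler("y",tilt,degrees=True).as_matrix()
def step(p,R,p0=None,R0=None):
    s=manip.sense()
    if p0 is None: p0=s["tcp_pos"]
    if R0 is None: R0=Rot.from_quat(s["tool_rot"]).as_matrix()
    d=R0.T@(np.array(p)-p0); w=Rot.from_matrix(R0.T@R).as_rotvec()
    print("travel",(d/.8).round(4).tolist(),"turn",(w/np.pi).round(4).tolist(),"| mm",(d*1000).round(1),"deg",np.degrees(w).round(1))
E
python3 - <<'E'
from h import *
W=cloud(dict(np.load("top0.npz")));V=cloud(dict(np.load("side0.npz")))
yaw=-15.6;a=np.radians(yaw);u=np.array([np.cos(a),np.sin(a)]);n=np.array([-u[1],u[0]]);c=np.array([.566,.2758])
for w in(W,V):
    q=w[...,:2]-c;al=q@u;la=q@n;z=w[...,2]
    m=(abs(al)<.1)&(abs(la)<.008)&(z>.065)&(z<.108); f=np.polyfit(al[m],z[m],1)
    print(m.sum(),"slope",f[0],"al-z",np.median(al[m]-z[m]))
    m2=(abs(al)<.1)&(abs(la)<.05)&(z>.075)&(z<.12); print("lat",la[m2].min(),la[m2].max(),np.median(la[m2]),"top",z[m2].max(),al[m2].max())
    m3=(abs(al)<.1)&(abs(la)<.05)&(z>.03)&(z<.06);print("low lat",la[m3].min(),la[m3].max(),"al min",al[m3].min())
s=manip.sense()
step([.5366,-.034,.12],tool(-24.6,0))
E
```

```text
131 slope 0.8916470851328457 al-z -0.09147925370579515
lat -0.01006276021440888 0.011563671649557888 -0.0007697579960520508 top 0.11567866834646551 0.028218256294756668
low lat -0.03304669504448022 0.034478540773058286 al min -0.08672219241890683
95 slope 0.5165861600945214 al-z -0.08917703987631884
lat -0.011268665269265848 0.016287821217850197 -0.005958654992355723 top 0.11459693608180947 0.026600871371873436
low lat -0.03760060801595804 0.03581869785611282 al min -0.08612137339162483
travel [-0.6457, -0.5928, 0.1389] turn [-0.0006, -0.0001, 0.0266] | mm [-516.5 -474.3  111.1] deg [-0.1 -0.   4.8]
```

Emit:
{"method": "apply_moves", "body": {
  "claw": [1,1,1,1,1],
  "travel": [
    [-0.045,-0.04,0.005],
    [-0.09,-0.08,0.01],
    [-0.135,-0.12,0.015],
    [-0.18,-0.16,0.02],
    [-0.18,-0.16,0.02]
  ],
  "turn": [
    [0,0,0.027],
    [0,0,0.027],
    [0,0,0.027],
    [0,0,0.027],
    [0,0,0.027]
  ],
  "newtons": 60
}}

```text
t: 0.52
tcp_pos: [0.3042, 0.4154, 0.2146]
tool_rot: [0.214, 0.977, -0.001, -0.0]
force: [0.5, 0.1, -0.0]
finger_gap: 1.002
gripper_force: 0.0
```

```bash
python3 -c "
from h import *
print(manip.sense()['tcp_pos'],manip.sense()['t']);step([.5366,-.034,.12],tool(-24.6,0))"
```

```text
[0.30423603 0.4154007  0.2145677 ] 0.5167
travel [-0.4988, -0.3885, 0.1193] turn [-0.0009, -0.0, -0.0007] | mm [-399.  -310.8   95.4] deg [-0.2 -0.  -0.1]
```

Emit:
{"method": "apply_moves", "body": {
  "claw": [1,1,1,1,1],
  "travel": [
    [-0.037,-0.029,0.004],
    [-0.074,-0.058,0.008],
    [-0.111,-0.087,0.012],
    [-0.148,-0.116,0.016],
    [-0.185,-0.145,0.02]
  ],
  "turn": [
    [0,0,0],
    [0,0,0],
    [0,0,0],
    [0,0,0],
    [0,0,0]
  ]
}}

```text
t: 0.93
tcp_pos: [0.3902, 0.2499, 0.199]
tool_rot: [0.213, 0.977, -0.0, -0.0]
force: [0.4, -0.1, -0.1]
finger_gap: 0.999
gripper_force: 0.0
```

Emit:
{"method": "apply_moves", "body": {
  "claw": [1,1,1,1,1],
  "travel": [
    [-0.037,-0.029,0.01],
    [-0.074,-0.058,0.02],
    [-0.111,-0.087,0.03],
    [-0.148,-0.116,0.04],
    [-0.185,-0.145,0.05]
  ],
  "turn": [
    [0,0,0],
    [0,0,0],
    [0,0,0],
    [0,0,0],
    [0,0,0]
  ]
}}

```text
t: 1.35
tcp_pos: [0.4764, 0.0826, 0.1588]
tool_rot: [0.214, 0.977, 0.0, -0.0]
force: [-0.2, 1.1, 0.4]
finger_gap: 0.999
gripper_force: 0.0
```

Emit:
{"method": "apply_moves", "body": {
  "claw": [1,1,1,1,1],
  "travel": [
    [-0.037,-0.028,0.01],
    [-0.074,-0.056,0.02],
    [-0.111,-0.084,0.03],
    [-0.129,-0.0985,0.05],
    [-0.129,-0.0985,0.05]
  ],
  "turn": [
    [0,0,0],
    [0,0,0],
    [0,0,0],
    [0,0,0],
    [0,0,0]
  ]
}}

```text
t: 1.77
tcp_pos: [0.5385, -0.0343, 0.117]
tool_rot: [0.216, 0.976, -0.0, -0.0]
force: [-0.8, 0.1, 0.1]
finger_gap: 1.0
gripper_force: 0.0
```

```bash
python3 - <<'E'
from h import *
print(manip.sense()['tcp_pos'],manip.sense()['t']);step([.5366,-.034,.002],tool(-24.6,0))
s=manip.snapshot("top");p=s["pixels"][:,:,::-1];q=manip.snapshot("side")["pixels"][:,:,::-1]
cv2.imwrite("pics/g1.png",np.hstack([cv2.resize(p[110:230,200:340],(400,343),interpolation=2),cv2.resize(q[140:260,220:360],(400,343),interpolation=2)]))
E
```

```text
[ 0.53851231 -0.03432918  0.11704002] 1.7667
travel [0.0023, -0.0005, 0.1438] turn [-0.0003, -0.0, -0.0019] | mm [  1.9  -0.4 115. ] deg [-0.  -0.  -0.3]
```

View pics/g1.png

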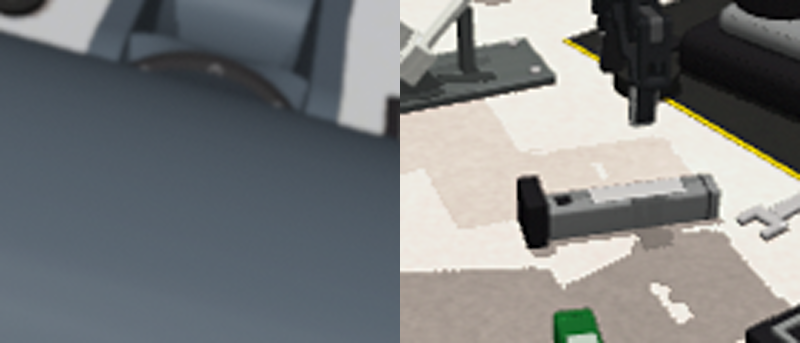

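The side crop shows the open gripper above the middle of the light (fingers at about (640,120), light at (520–720,210) in the crop). The arm blocks the top view. I descend and grip.

Emit:
{"method": "apply_moves", "body": {
  "claw": [1,1,1,1,1],
  "travel": [
    [0.002,0,0.04],
    [0.002,0,0.08],
    [0.002,0,0.11],
    [0.002,0,0.132],
    [0.002,0,0.142]
  ],
  "turn": [
    [0,0,-0.002],
    [0,0,-0.002],
    [0,0,-0.002],
    [0,0,-0.002],
    [0,0,-0.002]
  ]
}}

```text
t: 2.28
tcp_pos: [0.5333, -0.0276, 0.0041]
tool_rot: [0.21, 0.978, 0.0, -0.002]
force: [-0.3, 0.1, 0.7]
finger_gap: 1.0
gripper_force: 0.0
```

Emit:
{"method": "apply_moves", "body": {
  "claw": [-0.2,-0.6,-1,-1,-1],
  "travel": [
    [0,0,0],
    [0,0,0],
    [0,0,0],
    [0,0,0],
    [0,0,0]
  ],
  "turn": [
    [0,0,0],
    [0,0,0],
    [0,0,0],
    [0,0,0],
    [0,0,0]
  ],
  "newtons": 80
}}

```text
t: 2.7
tcp_pos: [0.5364, -0.0301, 0.0075]
tool_rot: [0.21, 0.978, -0.0, 0.001]
force: [0.8, -1.9, 0.9]
finger_gap: 0.359
gripper_force: 80.4
```

Emit:
{"method": "apply_moves", "body": {
  "claw": [-1,-1,-1,-1,-1],
  "travel": [
    [0,0,0],
    [0,0,0],
    [0,0,0],
    [0,0,0],
    [0,0,0]
  ],
  "turn": [
    [0,0,0],
    [0,0,0],
    [0,0,0],
    [0,0,0],
    [0,0,0]
  ]
}}

```text
t: 3.12
tcp_pos: [0.5364, -0.03, 0.0075]
tool_rot: [0.21, 0.978, -0.0, 0.001]
force: [-1.0, -1.1, 5.5]
finger_gap: 0.36
gripper_force: 81.1
```

Emit:
{"method": "apply_moves", "body": {
  "claw": [-1,-1,-1,-1,-1],
  "travel": [
    [0,0,-0.03],
    [0,0,-0.07],
    [0,0,-0.11],
    [0,0,-0.15],
    [0,0,-0.19]
  ],
  "turn": [
    [0,0,0],
    [0,0,0],
    [0,0,0],
    [0,0,0],
    [0,0,0]
  ]
}}

```text
t: 3.53
tcp_pos: [0.5347, -0.0295, 0.1593]
tool_rot: [0.211, 0.978, 0.0, -0.0]
force: [0.7, -0.4, -3.9]
finger_gap: 0.355
gripper_force: 80.9
```

Emit:
{"method": "apply_moves", "body": {
  "claw": [-1,-1,-1,-1,-1],
  "travel": [
    [0,0,-0.04],
    [0,0,-0.08],
    [0,0,-0.09],
    [0,0,-0.09],
    [0,0,-0.09]
  ],
  "turn": [
    [0,0,0],
    [0,0,0],
    [0,0,0],
    [0,0,0],
    [0,0,0]
  ]
}}

```text
t: 3.95
tcp_pos: [0.5344, -0.0294, 0.229]
tool_rot: [0.211, 0.978, 0.0, -0.001]
force: [-0.2, -0.3, -5.2]
finger_gap: 0.355
gripper_force: 81.1
```

```bash
cat >> h.py <<'E'
YR=-15.6; SEAT=np.array([.5593,.2777,.107]); RS=Rl(YR,45)
OFF=np.array([-.0018,0,-.0085]) # light centre in tool frame
def rest_tcp(up,out,R=None):
    R=tool(YR,45) if R is None else R
    return SEAT+RS@[up,0,out]-R@OFF
E
python3 - <<'E'
from h import *
s=manip.sense();print(s['tcp_pos'],s['tool_rot'],s['t'],s['force'],s['finger_gap'])
step(rest_tcp(.006,.1),tool(YR,45))
q=manip.snapshot("side")["pixels"][:,:,::-1];cv2.imwrite("pics/g2.png",cv2.resize(q[60:220,180:400],(770,560),interpolation=2))
E
```

```text
[ 0.53443605 -0.02938218  0.22895075] [ 2.10601573e-01  9.77571789e-01  3.55464883e-05 -6.10871545e-04] 3.95 [-0.20806676 -0.25574067 -5.22120426] 0.3552513049951153
travel [0.2059, 0.3509, 0.068] turn [-0.019, -0.2499, -0.0459] | mm [164.7 280.7  54.4] deg [ -3.4 -45.   -8.3]
```

View pics/g2.png

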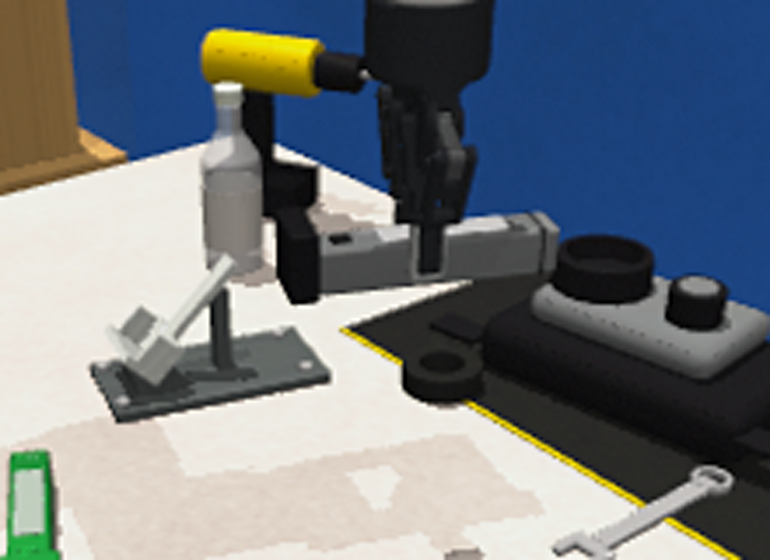

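The light is held level and centred, with the foot at (300,260) in the crop. Now to the hover above the rest, tilting 45°.

Emit:
{"method": "apply_moves", "body": {
  "claw": [-1,-1,-1,-1,-1],
  "travel": [
    [0.02,0.035,0.004],
    [0.04,0.075,0.01],
    [0.065,0.115,0.02],
    [0.09,0.155,0.03],
    [0.115,0.195,0.036]
  ],
  "turn": [
    [-0.003,-0.035,-0.006],
    [-0.005,-0.07,-0.012],
    [-0.008,-0.105,-0.019],
    [-0.011,-0.14,-0.026],
    [-0.013,-0.175,-0.032]
  ]
}}

```text
t: 4.42
tcp_pos: [0.5153, 0.1119, 0.2012]
tool_rot: [0.168, 0.961, -0.041, 0.218]
force: [0.2, -1.3, -5.1]
finger_gap: 0.361
gripper_force: 81.2
```

```bash
python3 - <<'E'
from h import *
s=manip.sense();print(s['tcp_pos'],s['t'])
step(rest_tcp(.006,.1),tool(YR,45))
E
```

```text
[0.51532352 0.1118815  0.2012349 ] 4.4167
travel [0.1001, 0.2081, -0.0126] turn [-0.0155, -0.1078, -0.0183] | mm [ 80.1 166.4 -10.1] deg [ -2.8 -19.4  -3.3]
```

Emit:
{"method": "apply_moves", "body": {
  "claw": [-1,-1,-1,-1,-1],
  "travel": [
    [0.02,0.04,-0.002],
    [0.04,0.08,-0.004],
    [0.06,0.12,-0.007],
    [0.08,0.165,-0.01],
    [0.092,0.19,-0.012]
  ],
  "turn": [
    [-0.004,-0.03,-0.004],
    [-0.007,-0.06,-0.008],
    [-0.01,-0.085,-0.013],
    [-0.0135,-0.094,-0.016],
    [-0.0135,-0.094,-0.016]
  ]
}}

```text
t: 4.83
tcp_pos: [0.5126, 0.1715, 0.193]
tool_rot: [0.149, 0.935, -0.065, 0.315]
force: [-0.8, -0.0, -5.0]
finger_gap: 0.355
gripper_force: 81.2
```

Emit:
{"method": "apply_moves", "body": {
  "claw": [-1,-1,-1],
  "travel": [
    [0,0,0],
    [0,0,0],
    [0,0,0]
  ],
  "turn": [
    [0,0,0],
    [0,0,0],
    [0,0,0]
  ]
}}

```text
t: 5.08
tcp_pos: [0.5138, 0.1718, 0.1946]
tool_rot: [0.149, 0.935, -0.064, 0.315]
force: [0.0, 0.1, -4.5]
finger_gap: 0.352
gripper_force: 81.3
```

```bash
python3 - <<'E'
from h import *
s=manip.sense();print(s['tcp_pos'],s['t'],s['q'].round(2))
step(rest_tcp(.006,.1),tool(YR,45))
q=manip.snapshot("side")["pixels"][:,:,::-1];cv2.imwrite("pics/g3.png",cv2.resize(q[60:200,130:330],(800,560),interpolation=2))
E
```

```text
[0.51384655 0.17181614 0.19456119] 5.0833 [ 0.33  0.43  2.03 -1.26  0.42  0.19]
travel [0.0648, 0.1401, -0.023] turn [-0.0173, -0.0419, -0.0071] | mm [ 51.9 112.1 -18.4] deg [-3.1 -7.5 -1.3]
```

View pics/g3.png

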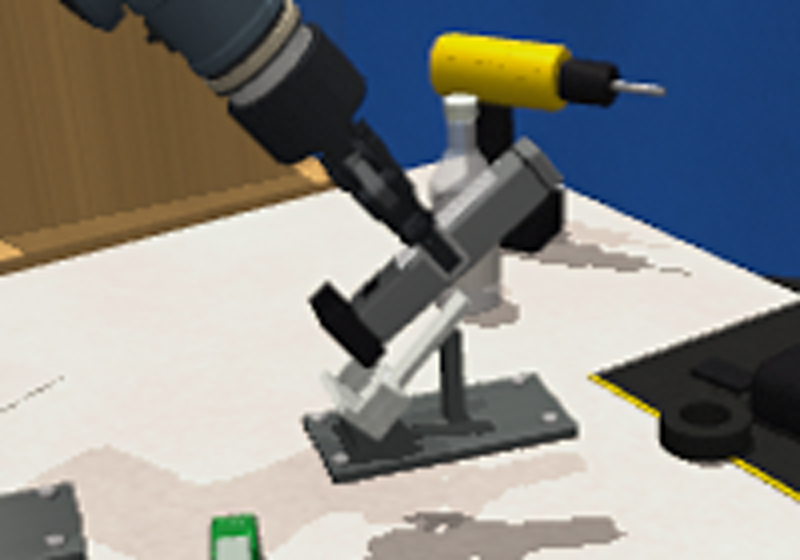

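The side view shows the light tilted, in front of the rest; its foot is at (350,325) in the crop. The wrist joints slowed this move because joint 5 is small. I continue towards the hover.

Emit:
{"method": "apply_moves", "body": {
  "claw": [-1,-1,-1,-1,-1],
  "travel": [
    [0.016,0.035,-0.006],
    [0.032,0.07,-0.012],
    [0.048,0.105,-0.018],
    [0.065,0.14,-0.023],
    [0.065,0.14,-0.023]
  ],
  "turn": [
    [-0.0043,-0.0105,-0.002],
    [-0.0086,-0.021,-0.0035],
    [-0.013,-0.0315,-0.005],
    [-0.0173,-0.042,-0.007],
    [-0.0173,-0.042,-0.007]
  ]
}}

```text
t: 5.55
tcp_pos: [0.5015, 0.3047, 0.1802]
tool_rot: [0.124, 0.917, -0.05, 0.377]
force: [-0.0, 0.4, -3.7]
finger_gap: 0.357
gripper_force: 81.7
```

Emit:
{"method": "apply_moves", "body": {
  "claw": [-1,-1,-1],
  "travel": [
    [0,0,0],
    [0,0,0],
    [0,0,0]
  ],
  "turn": [
    [0,0,0],
    [0,0,0],
    [0,0,0]
  ]
}}

```text
t: 5.8
tcp_pos: [0.502, 0.2971, 0.1816]
tool_rot: [0.128, 0.916, -0.054, 0.377]
force: [0.7, -0.1, -4.4]
finger_gap: 0.36
gripper_force: 81.7
```

```bash
python3 - <<'E'
from h import *
s=manip.sense();print(s['tcp_pos'],s['t'],s['q'].round(2))
step(rest_tcp(.006,.1),tool(YR,45))
E
```

```text
[0.50199687 0.29714796 0.18160364] 5.8 [ 0.63  0.55  1.95 -1.43  0.6   0.57]
travel [0.0073, -0.0041, 0.005] turn [-0.0023, -0.0014, -0.001] | mm [ 5.8 -3.3  4. ] deg [-0.4 -0.3 -0.2]
```

Joint 4 is at its limit (-1.43). I'll fit a small kinematic model to the readings and check whether the seat is reachable with this grasp.

```bash
cat >> h.py <<'E'
from scipy.optimize import least_squares
def fk(q,P):
    d1,a1,L2,L3,e,d6=P
    Rz=lambda a:Rot.from_euler("z",a).as_matrix(); Ry=lambda a:Rot.from_euler("y",a).as_matrix()
    A=Rz(q[0]);p=A@[a1,0,d1];A=A@Ry(q[1]);p=p+A@[0,0,L2];A=A@Ry(q[2]);p=p+A@[e,0,L3]
    A=A@Rz(q[3])@Ry(q[4]);p=p+A@[0,0,d6];return p,A@Rz(q[5])
LO=np.array([-3.08,-.75,.22,-1.43,0,-2.85]);HI=np.array([3.08,2.2,2.44,4.57,2.65,2.85])
def ik(p,R,q0,P,R6):
    def f(q):
        a,B=fk(q,P);return np.r_[(a-p)*10,Rot.from_matrix((B@R6).T@R).as_rotvec()]
    o=least_squares(f,np.clip(q0,LO+.02,HI-.02),bounds=(LO,HI));return o.x,np.linalg.norm(o.fun)
E
python3 - <<'E'
from h import *
Q=[[1.04649,.52839,1.43378,0,1.18138,-.1785],None]
s=manip.sense()
D_=[([1.04649,.52839,1.43378,0,1.18138,-.1785],[.21149,.58745,.23042]),([.33,.43,2.03,-1.26,.42,.19],[.51385,.17182,.19456]),(s['q'],s['tcp_pos'])]
g=lambda P:np.concatenate([fk(q,P)[0]-np.array(p) for q,p in D_])
wt=np.array([1,1,1,.3,.3,.3,1,1,1])
o=least_squares(lambda P:np.r_[g(P)*wt,.001*(P-[.2,0,.4,.4,0,.2])],[.2,0,.4,.4,0,.2]);P=o.x
print(P.round(3),(g(P)*1000).round(1))
B=fk(s['q'],P)[1];R6=B.T@Rot.from_quat(s['tool_rot']).as_matrix();print(R6.round(2))
B=fk(D_[0][0],P)[1];print((B.T@Rot.from_quat([.17204,.98509,-.0009,-.0003]).as_matrix()).round(2))
E
```

```text
[0.074 0.23  0.424 0.202 0.043 0.093] [ 96.1 -55.6  -0.1  14.2 -29.2   7.6  -1.5   1.4  -0.6]
[[-0. -1. -0.]
 [ 1. -0. -0.]
 [-0. -0.  1.]]
[[ 0. -1. -0.]
 [ 1.  0. -0.]
 [ 0. -0.  1.]]
```

```bash
sed -i 's/d1,a1,L2,L3,e,d6=P/d1,yo,L2,L3,e,d6=P/; s/p=A@\[a1,0,d1\]/p=A@[0,yo,d1]/' h.py; python3 - <<'E'
from h import *
s=manip.sense()
D_=[([1.04649,.52839,1.43378,0,1.18138,-.1785],[.21149,.58745,.23042]),([.33,.43,2.03,-1.26,.42,.19],[.51385,.17182,.19456]),(s['q'],s['tcp_pos'])]
g=lambda P:np.concatenate([fk(q,P)[0]-np.array(p) for q,p in D_])
wt=np.array([1,1,1,.3,.3,.3,1,1,1])
o=least_squares(lambda P:np.r_[g(P)*wt,.0005*(P-[.2,.1,.4,.4,0,.2])],[.2,.1,.4,.4,0,.2]);P=o.x
print(P.round(4),(g(P)*1000).round(1)); np.save("P.npy",P)
R6=np.array([[0,-1,0],[1,0,0],[0,0,1.]])
for seed in (s['q'],[.5,.6,1.8,4.3,.6,1],[.6,.8,1.4,4.3,.8,.5]):
  for out in(.1,.05,0):
    q,e=ik(rest_tcp(.006,out),tool(YR,45),seed,P,R6);print(out,q.round(2),round(e,4))
# tool tilted steeper in the light's plane
for tilt in(10,20,30,45):
    R=tool(YR,45,tilt);q,e=ik(SEAT-R@[0,0,-.0085],R,[.5,.6,1.7,-.8,.9,.5],P,R6);print("tilt",tilt,q.round(2),round(e,4), "toolz",R[:,2].round(2))
E
```

```text
[0.275  0.111  0.5871 0.3922 0.1142 0.2966] [ 0.  -0.  -0.1  3.2  0.9  4.  -0.2 -0.1 -0.3]
0.1 [ 0.62  0.56  1.95 -1.43  0.59  0.57] 0.0194
0.05 [ 0.56  0.64  1.9  -1.43  0.56  0.54] 0.0621
0 [ 0.51  0.71  1.84 -1.43  0.53  0.51] 0.0966
0.1 [0.61 0.57 2.02 4.57 0.57 0.84] 0.0691
0.05 [0.56 0.65 1.96 4.57 0.55 0.81] 0.0231
0 [0.51 0.73 1.91 4.52 0.53 0.84] 0.0
0.1 [0.61 0.57 2.02 4.57 0.57 0.84] 0.0691
0.05 [0.56 0.65 1.96 4.57 0.55 0.81] 0.0231
0 [0.51 0.73 1.91 4.52 0.53 0.84] 0.0
tilt 10 [ 0.46  0.68  1.85 -1.27  0.41  0.31] 0.0 toolz [ 0.55 -0.15 -0.82]
tilt 20 [ 0.41  0.66  1.77 -0.66  0.45 -0.33] 0.0 toolz [ 0.41 -0.11 -0.91]
tilt 30 [ 0.35  0.66  1.68 -0.27  0.6  -0.74] 0.0 toolz [ 0.25 -0.07 -0.97]
tilt 45 [ 0.28  0.69  1.54  0.    0.91 -1.02] 0.0 toolz [-0.  0. -1.]
```

The model fits to well under 1 mm where readings are exact. The perpendicular grasp misses the seat because of joint 4, but a grasp tilted by about 20° reaches it. I check the whole plan with IK.

```bash
cat >> h.py <<'E'
R6=np.array([[0,-1,0],[1,0,0],[0,0,1.]])
DOCK=np.array([.557,-.2657,.014])
def tcp_for(c,RL,tilt,s=0,back=.0085): # TCP when grip is s up the light's axis from centre c, grip axis 'back' behind TCP
    R=RL@D@Rot.from_euler("y",tilt,degrees=True).as_matrix()
    return np.array(c)+RL@[s,0,0]+R[:,2]*back, R
E
python3 - <<'E'
from h import *
P=np.load("P.npy")
def go(n,p,R,q):
    q,e=ik(p,R,q,P,R6);print(n,q.round(2),round(e,4),p.round(3));return q
q=manip.sense()['q']
LT=Rl(-22,0);C=np.array([.5,.08,.016])
for h in(.1,0): q=go("put",*tcp_for(C+[0,0,h],LT,0),q)
q=go("regr",*tcp_for(C,LT,20),q)
q=go("lift",*tcp_for(C+[0,0,.17],LT,20),q)
for out in(.1,.05,0): q=go("rest",*tcp_for(SEAT+RS@[.006,0,out],RS,20),q)
for ti in (45,55):
  q2=q
  for s in(.05,): q2=go(f"hold tilt{ti}",*tcp_for(SEAT,RS,ti,s),q2)
  q2=go("up",*tcp_for(SEAT+[0,0,.15],RS,ti,s),q2)
  for yd in(-4.6,-94.6,85.4):
    RL=Rl(yd,89.99); q3=q2
    for h in(.1,0): q3=go(f"dock {yd}",*tcp_for(DOCK+[0,0,h]+RL@[.09,0,-.008],RL,ti,s),q3)
E
```

```text
put [-0.06  0.56  1.84  0.    0.74 -1.25] 0.0 [0.5   0.08  0.108]
put [-0.06  0.76  1.88 -0.    0.51 -1.25] 0.0 [0.5   0.08  0.008]
regr [-0.12  0.84  1.65  0.11  0.99 -1.38] 0.0 [0.497 0.081 0.008]
lift [-0.12  0.57  1.58  0.09  1.32 -1.34] 0.0 [0.497 0.081 0.178]
rest [ 0.49  0.49  1.82 -0.57  0.58 -0.37] 0.0 [0.499 0.295 0.174]
rest [ 0.44  0.57  1.8  -0.6   0.51 -0.36] 0.0 [0.533 0.285 0.139]
rest [ 0.4   0.65  1.76 -0.64  0.46 -0.36] 0.0 [0.567 0.276 0.104]
hold tilt45 [ 0.25  0.68  1.45  0.    1.02 -1.05] 0.0 [0.593 0.268 0.134]
up [ 0.25  0.51  1.3   0.    1.33 -1.05] 0.0 [0.593 0.268 0.284]
dock -4.6 [-0.78  0.37  1.86  0.81  0.51 -2.85] 0.1661 [ 0.571 -0.267  0.248]
dock -4.6 [-0.74  0.54  1.88  0.8   0.37 -2.85] 0.279 [ 0.571 -0.267  0.148]
dock -94.6 [-0.32  0.55  1.62 -0.95  1.    0.32] 0.0 [ 0.556 -0.28   0.248]
dock -94.6 [-0.32  0.71  1.68 -1.08  0.89  0.54] 0.0 [ 0.556 -0.28   0.148]
dock 85.4 [-0.72  0.66  1.21  0.28  1.67 -2.85] 1.0778 [ 0.558 -0.252  0.248]
dock 85.4 [-0.61  0.66  1.43  0.05  1.19 -2.85] 1.1062 [ 0.558 -0.252  0.148]
hold tilt55 [ 0.22  0.73  1.34  0.09  1.23 -1.12] 0.0 [0.592 0.269 0.134]
up [ 0.22  0.58  1.2   0.08  1.52 -1.09] 0.0 [0.592 0.269 0.284]
dock -4.6 [-0.8   0.38  1.84  0.75  0.57 -2.85] 0.0107 [ 0.57  -0.267  0.247]
dock -4.6 [-0.75  0.55  1.86  0.75  0.42 -2.85] 0.1181 [ 0.57  -0.267  0.147]
dock -94.6 [-0.38  0.51  1.59 -0.72  0.98  0.1 ] 0.0 [ 0.556 -0.279  0.247]
dock -94.6 [-0.38  0.66  1.66 -0.84  0.82  0.29] 0.0 [ 0.556 -0.279  0.147]
dock 85.4 [-0.59  0.53  1.38  0.01  1.31 -2.85] 1.0003 [ 0.558 -0.253  0.247]
dock 85.4 [-0.52  0.6   1.61 -0.21  0.84 -2.85] 0.9842 [ 0.558 -0.253  0.147]
```

Plan:
1. Lay the light down on free table at (0.50, 0.08).
2. Regrip at a 20° tilt and place it in the rest.
3. Hold it afresh at a 50° tilt, then dock at heading -94.6°.

```bash
python3 - <<'E'
from h import *
p,R=tcp_for([.5,.08,.126],Rl(-22,0),0); step(p,R)
E
```

```text
travel [0.0055, -0.2614, 0.1085] turn [0.0121, 0.2484, 0.0319] | mm [   4.4 -209.1   86.8] deg [ 2.2 44.7  5.7]
```

Emit:
{"method": "apply_moves", "body": {
  "claw": [-1,-1,-1,-1,-1],
  "travel": [
    [0.001,-0.045,0.0],
    [0.002,-0.09,0.01],
    [0.003,-0.135,0.03],
    [0.004,-0.18,0.05],
    [0.005,-0.22,0.07]
  ],
  "turn": [
    [0.001,0.03,0.004],
    [0.003,0.065,0.008],
    [0.005,0.1,0.013],
    [0.0065,0.135,0.018],
    [0.008,0.17,0.022]
  ]
}}

```text
t: 6.22
tcp_pos: [0.4855, 0.1807, 0.1591]
tool_rot: [0.159, 0.963, -0.042, 0.214]
force: [0.5, -0.8, -4.8]
finger_gap: 0.357
gripper_force: 81.7
```

Emit:
{"method": "apply_moves", "body": {
  "claw": [-1,-1,-1],
  "travel": [
    [0,0,0],
    [0,0,0],
    [0,0,0]
  ],
  "turn": [
    [0,0,0],
    [0,0,0],
    [0,0,0]
  ]
}}

```text
t: 6.47
tcp_pos: [0.4859, 0.1824, 0.1589]
tool_rot: [0.159, 0.963, -0.042, 0.216]
force: [-0.9, 0.2, -3.8]
finger_gap: 0.36
gripper_force: 81.9
```

```bash
python3 - <<'E'
from h import *
s=manip.sense();print(s['tcp_pos'],s['t'],s['q'].round(2))
p,R=tcp_for([.5,.08,.126],Rl(-22,0),0); step(p,R)
E
```

```text
[0.48591011 0.18236611 0.15889372] 6.4667 [ 0.29  0.45  2.   -0.7   0.41 -0.34]
travel [-0.0297, -0.1147, 0.073] turn [-0.0003, 0.1412, 0.0179] | mm [-23.7 -91.7  58.4] deg [-0.1 25.4  3.2]
```

Emit:
{"method": "apply_moves", "body": {
  "claw": [-1,-1,-1,-1,-1],
  "travel": [
    [-0.007,-0.028,0.01],
    [-0.015,-0.057,0.025],
    [-0.022,-0.086,0.045],
    [-0.03,-0.115,0.073],
    [-0.03,-0.115,0.073]
  ],
  "turn": [
    [0,0.035,0.004],
    [0,0.07,0.009],
    [0,0.105,0.013],
    [0,0.141,0.018],
    [0,0.141,0.018]
  ]
}}

```text
t: 6.88
tcp_pos: [0.4983, 0.0812, 0.1169]
tool_rot: [0.186, 0.982, -0.005, 0.015]
force: [0.5, -1.3, -4.5]
finger_gap: 0.357
gripper_force: 81.8
```

Emit:
{"method": "apply_moves", "body": {
  "claw": [-1,-1,-1],
  "travel": [
    [0,0,0],
    [0,0,0],
    [0,0,0]
  ],
  "turn": [
    [0,0,0],
    [0,0,0],
    [0,0,0]
  ]
}}

```text
t: 7.13
tcp_pos: [0.4996, 0.0811, 0.117]
tool_rot: [0.188, 0.982, -0.006, 0.018]
force: [-1.7, -0.1, -4.7]
finger_gap: 0.361
gripper_force: 81.9
```

```bash
python3 - <<'E'
from h import *
s=manip.sense();print(s['tcp_pos'],s['t'],s['q'].round(2))
p,R=tcp_for([.5,.08,.016],Rl(-22,0),0); step(p,R)
E
```

```text
[0.49960081 0.08111158 0.11695954] 7.1333 [-0.05  0.54  1.85 -0.03  0.71 -1.22]
travel [0.0042, -0.0003, 0.1368] turn [-0.0018, 0.012, 0.002] | mm [  3.4  -0.3 109.4] deg [-0.3  2.2  0.4]
```

Emit:
{"method": "apply_moves", "body": {
  "claw": [-1,-1,-1,-1,-1],
  "travel": [
    [0.001,0,0.035],
    [0.002,0,0.07],
    [0.003,0,0.1],
    [0.004,0,0.12],
    [0.004,0,0.13]
  ],
  "turn": [
    [-0.002,0.012,0.002],
    [-0.002,0.012,0.002],
    [-0.002,0.012,0.002],
    [-0.002,0.012,0.002],
    [-0.002,0.012,0.002]
  ]
}}

```text
t: 7.55
tcp_pos: [0.4983, 0.082, 0.0116]
tool_rot: [0.189, 0.982, 0.0, -0.001]
force: [-0.8, 0.5, -4.6]
finger_gap: 0.363
gripper_force: 81.6
```

Emit:
{"method": "apply_moves", "body": {
  "claw": [-1,-1,-1,-1],
  "travel": [
    [0,0,0.004],
    [0,0,0.006],
    [0,0,0.006],
    [0,0,0.006]
  ],
  "turn": [
    [0,0,0],
    [0,0,0],
    [0,0,0],
    [0,0,0]
  ]
}}

```text
t: 7.88
tcp_pos: [0.5015, 0.0806, 0.0094]
tool_rot: [0.191, 0.982, 0.001, 0.002]
force: [-0.2, 0.1, -4.3]
finger_gap: 0.357
gripper_force: 81.7
```

Emit:
{"method": "apply_moves", "body": {
  "claw": [-1,-1,-1],
  "travel": [
    [0,0,0.0025],
    [0,0,0.0025],
    [0,0,0.0025]
  ],
  "turn": [
    [0,0,0],
    [0,0,0],
    [0,0,0]
  ]
}}

```text
t: 8.13
tcp_pos: [0.5018, 0.0804, 0.0075]
tool_rot: [0.191, 0.982, 0.001, 0.002]
force: [0.3, 2.8, 4.9]
finger_gap: 0.359
gripper_force: 82.9
```

Emit:
{"method": "apply_moves", "body": {
  "claw": [-1,-1,-1],
  "travel": [
    [0,0,0.001],
    [0,0,0.001],
    [0,0,0.001]
  ],
  "turn": [
    [0,0,0],
    [0,0,0],
    [0,0,0]
  ]
}}

```text
t: 8.38
tcp_pos: [0.5018, 0.0804, 0.0075]
tool_rot: [0.191, 0.982, 0.001, 0.002]
force: [-0.0, 2.3, 13.2]
finger_gap: 0.357
gripper_force: 84.0
```

Emit:
{"method": "apply_moves", "body": {
  "claw": [0,0.5,1,1,1],
  "travel": [
    [0,0,-0.002],
    [0,0,-0.002],
    [0,0,-0.002],
    [0,0,-0.002],
    [0,0,-0.005]
  ],
  "turn": [
    [0,0,0],
    [0,0,0],
    [0,0,0],
    [0,0,0],
    [0,0,0]
  ]
}}

```text
t: 8.8
tcp_pos: [0.5004, 0.0802, 0.0091]
tool_rot: [0.191, 0.982, 0.001, -0.0]
force: [0.6, -0.8, 0.2]
finger_gap: 1.0
gripper_force: 0.0
```

Emit:
{"method": "apply_moves", "body": {
  "claw": [1,1],
  "travel": [
    [0,0,-0.03],
    [0,0,-0.05]
  ],
  "turn": [
    [0,0,0],
    [0,0,0]
  ]
}}

```text
t: 8.97
tcp_pos: [0.5002, 0.0802, 0.0497]
tool_rot: [0.191, 0.982, 0.001, -0.001]
force: [0.6, 0.3, 0.1]
finger_gap: 1.003
gripper_force: 0.0
```

```bash
python3 - <<'E'
from h import *
s=manip.sense();print(s['tcp_pos'],s['t'],s['finger_gap'])
p,R=tcp_for([.5035,.0797,.016],Rl(-22,0),20,0,.005); print(p)
step(p-R[:,2]*.04,R);step(p,R,p-R[:,2]*.04,R)
w=cloud(manip.snapshot("side"));c=[.5035,.0797]
m=(np.hypot(w[...,0]-c[0],w[...,1]-c[1])<.13)&(w[...,2]>.024)&(w[...,2]<.055);n,l,st,_=cv2.connectedComponentsWithStats(m.astype(np.uint8));k=1+st[1:,4].argmax();print(cv2.minAreaRect((w[l==k][:,:2]*1000).astype(np.float32)))
E
```

```text
[0.50019965 0.08017815 0.04973417] 8.9667 1.0031187641772326
[0.50191442 0.08034062 0.01130154]
travel [-0.019, 0.001, 0.001] turn [0.0005, 0.1107, -0.0001] | mm [-15.2   0.8   0.8] deg [ 0.1 19.9 -0. ]
travel [0.0, -0.0, 0.05] turn [0.0, 0.0, 0.0] | mm [ 0. -0. 40.] deg [0. 0. 0.]
((500.93109130859375, 75.47040557861328), (48.24772644042969, 179.43460083007812), 66.52847290039062)
```

Emit:
{"method": "apply_moves", "body": {
  "claw": [1,1,1,1],
  "travel": [
    [-0.006,0,0],
    [-0.013,0.001,0.001],
    [-0.019,0.001,0.001],
    [-0.019,0.001,0.001]
  ],
  "turn": [
    [0,0.037,0],
    [0,0.075,0],
    [0,0.111,0],
    [0,0.111,0]
  ]
}}

```text
t: 9.35
tcp_pos: [0.521, 0.0729, 0.0475]
tool_rot: [0.189, 0.967, 0.035, -0.168]
force: [0.7, 0.1, -0.1]
finger_gap: 1.002
gripper_force: 0.0
```

Emit:
{"method": "apply_moves", "body": {
  "claw": [1,1,1,1],
  "travel": [
    [0,0,0.025],
    [0,0,0.04],
    [0,0,0.05],
    [0,0,0.05]
  ],
  "turn": [
    [0,0,0],
    [0,0,0],
    [0,0,0],
    [0,0,0]
  ]
}}

```text
t: 9.68
tcp_pos: [0.4997, 0.081, 0.0097]
tool_rot: [0.188, 0.966, 0.034, -0.172]
force: [-0.7, 0.1, -0.2]
finger_gap: 1.002
gripper_force: 0.0
```

Emit:
{"method": "apply_moves", "body": {
  "claw": [-0.2,-0.6,-1,-1,-1],
  "travel": [
    [0,0,0],
    [0,0,0],
    [0,0,0],
    [0,0,0],
    [0,0,0]
  ],
  "turn": [
    [0,0,0],
    [0,0,0],
    [0,0,0],
    [0,0,0],
    [0,0,0]
  ],
  "newtons": 90
}}

```text
t: 10.1
tcp_pos: [0.5035, 0.08, 0.0122]
tool_rot: [0.188, 0.967, 0.034, -0.169]
force: [-0.3, 0.1, -2.8]
finger_gap: 0.356
gripper_force: 90.7
```

Emit:
{"method": "apply_moves", "body": {
  "claw": [-1,-1,-1],
  "travel": [
    [0,0,0],
    [0,0,0],
    [0,0,0]
  ],
  "turn": [
    [0,0,0],
    [0,0,0],
    [0,0,0]
  ]
}}

```text
t: 10.35
tcp_pos: [0.5035, 0.08, 0.0121]
tool_rot: [0.188, 0.967, 0.034, -0.169]
force: [0.6, -1.0, 5.8]
finger_gap: 0.351
gripper_force: 92.0
```

```bash
python3 - <<'E'
from h import *
s=manip.sense();print(s['tcp_pos'],s['t'],s['finger_gap'])
R=Rot.from_quat(s['tool_rot']).as_matrix();print((R.T@([.5035,.0797,.016]-s['tcp_pos'])).round(4), Rot.from_matrix(tool(-22,0,20).T@R).as_rotvec(degrees=True).round(2))
step([s['tcp_pos'][0],s['tcp_pos'][1],.2],R)
E
```

```text
[0.50348952 0.08004372 0.01212872] 10.35 0.35055555727751647
[ 0.0012 -0.0003 -0.0037] [-0.12 -0.17 -0.04]
travel [0.0797, 0.0005, -0.2209] turn [0.0, 0.0, 0.0] | mm [  63.7    0.4 -176.7] deg [0. 0. 0.]
```

Emit:
{"method": "apply_moves", "body": {
  "claw": [-1,-1,-1,-1,-1],
  "travel": [
    [0.01,0,-0.028],
    [0.026,0,-0.072],
    [0.043,0,-0.118],
    [0.058,0,-0.16],
    [0.072,0,-0.2]
  ],
  "turn": [
    [0,0,0],
    [0,0,0],
    [0,0,0],
    [0,0,0],
    [0,0,0]
  ]
}}

```text
t: 10.77
tcp_pos: [0.5027, 0.0799, 0.1824]
tool_rot: [0.188, 0.967, 0.034, -0.169]
force: [1.9, 0.5, -4.5]
finger_gap: 0.354
gripper_force: 90.7
```

```bash
cat >> h.py <<'E'
OFF2=np.array([.0012,-.0003,-.0037])
def rest2(up,out,lat=0):
    R=tool(YR,45,20); return SEAT+RS@[up,lat,out]-R@OFF2, R
E
python3 - <<'E'
from h import *
s=manip.sense();print(s['tcp_pos'],s['t'])
step(*rest2(.006,.09,.004))
E
```

```text
[0.50271746 0.07992118 0.18243047] 10.7667
travel [0.0878, 0.2531, 0.0461] turn [-0.001, -0.2491, -0.0366] | mm [ 70.2 202.5  36.9] deg [ -0.2 -44.8  -6.6]
```

Emit:
{"method": "apply_moves", "body": {
  "claw": [-1,-1,-1,-1,-1],
  "travel": [
    [0.012,0.03,0.002],
    [0.025,0.06,0.005],
    [0.038,0.095,0.01],
    [0.051,0.13,0.016],
    [0.063,0.165,0.024]
  ],
  "turn": [
    [0,-0.038,-0.005],
    [0,-0.076,-0.01],
    [0,-0.114,-0.016],
    [-0.001,-0.152,-0.021],
    [-0.001,-0.19,-0.027]
  ]
}}

```text
t: 11.18
tcp_pos: [0.5018, 0.2237, 0.1815]
tool_rot: [0.149, 0.981, -0.013, 0.127]
force: [1.2, -1.1, -5.7]
finger_gap: 0.351
gripper_force: 90.7
```

```bash
python3 - <<'E'
from h import *
s=manip.sense();print(s['tcp_pos'],s['t'])
step(*rest2(.006,.09,.004))
E
```

```text
[0.50177112 0.2236801  0.1814624 ] 11.1833
travel [0.0249, 0.089, 0.0068] turn [0.0004, -0.0576, -0.0099] | mm [19.9 71.2  5.4] deg [  0.1 -10.4  -1.8]
```

Emit:
{"method": "apply_moves", "body": {
  "claw": [-1,-1,-1,-1,-1],
  "travel": [
    [0.012,0.04,0.003],
    [0.023,0.078,0.006],
    [0.025,0.089,0.007],
    [0.025,0.089,0.007],
    [0.025,0.089,0.007]
  ],
  "turn": [
    [0,-0.03,-0.005],
    [0,-0.0576,-0.01],
    [0,-0.0576,-0.01],
    [0,-0.0576,-0.01],
    [0,-0.0576,-0.01]
  ]
}}

```text
t: 11.6
tcp_pos: [0.5043, 0.2967, 0.1695]
tool_rot: [0.131, 0.968, -0.03, 0.21]
force: [-1.4, -0.0, -4.3]
finger_gap: 0.353
gripper_force: 90.9
```

```bash
python3 - <<'E'
from h import *
s=manip.sense();print(s['tcp_pos'],s['t'],s['q'].round(2))
step(*rest2(.006,.09,.004))
a=manip.snapshot("side");w=cloud(a);px=a["pixels"].astype(int)
L=(w-SEAT)@RS  # seat frame
m=(abs(L[...,0])<.13)&(abs(L[...,1])<.05)&(L[...,2]>.05)&(L[...,2]<.14)
foot=m&(L[...,0]<-.05)&(px.max(-1)<70)
for n,q in(("foot",foot),("head",m&(L[...,0]>.04)&(px.max(-1)>60))):
    p=L[q];print(n,len(p),np.percentile(p,[2,50,98],axis=0).round(4).tolist())
r=w;q=(abs(L[...,2]+.016)<.004)&(abs(L[...,1])<.03)&(L[...,0]>-.05)&(L[...,0]<.02);print("strip lat",np.percentile(L[q][:,1],[5,50,95]).round(4),len(L[q]))
q=(abs(L[...,1])<.05)&(L[...,0]>-.11)&(L[...,0]<-.05)&(L[...,2]<.022)&(L[...,2]>-.012);print("cheeks/stop",np.percentile(L[q],[2,50,98],axis=0).round(4).tolist())
cv2.imwrite("pics/g4.png",cv2.resize(a["pixels"][60:200,130:330,::-1],(800,560),interpolation=2))
E
```

```text
[0.50429534 0.29672654 0.16945905] 11.6 [ 0.49  0.51  1.81 -0.55  0.58 -0.39]
travel [-0.0029, 0.0009, -0.0022] turn [-0.0007, -0.0028, 0.0014] | mm [-2.3  0.8 -1.8] deg [-0.1 -0.5  0.3]
foot 159 [[-0.0843, -0.0252, 0.0787], [-0.0728, -0.0188, 0.106], [-0.0527, 0.014, 0.1227]]
head 256 [[0.0415, -0.0157, 0.0743], [0.0658, -0.0109, 0.0958], [0.0932, 0.013, 0.1062]]
strip lat [-0.0104 -0.0014  0.0108] 105
cheeks/stop [[-0.105, -0.034, -0.0116], [-0.0834, -0.0078, 0.0008], [-0.0585, 0.0342, 0.0176]]
```

View pics/g4.png

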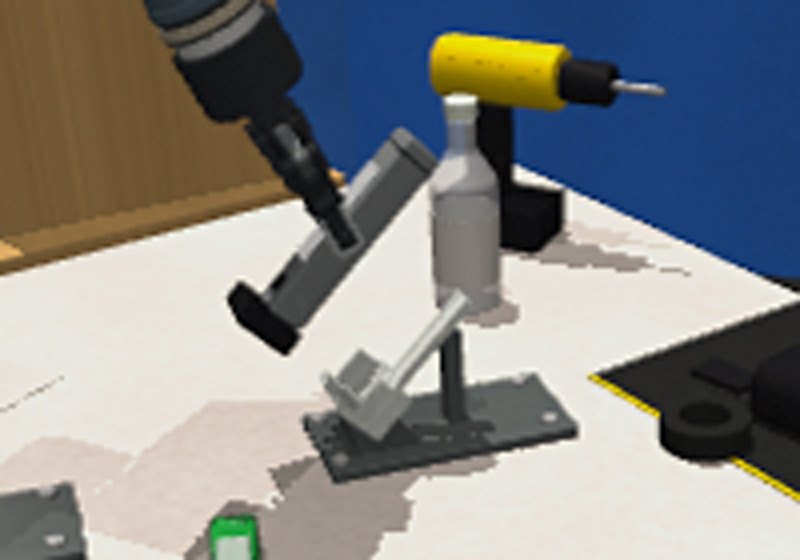

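The crop shows the light tilted parallel to the ramp, lens up, with the foot at (265,320) above the stop at (370,385). In the seat frame its sides lie at -25 and -16 mm, so it is laterally centred. I lower it along the face normal.

```bash
python3 - <<'E'
from h import *
step(*rest2(.006,.03,.004));step(*rest2(.006,.002,.004))
E
```

```text
travel [-0.0279, 0.0021, 0.068] turn [-0.0009, -0.0027, 0.0008] | mm [-22.3   1.7  54.4] deg [-0.2 -0.5  0.1]
travel [-0.0402, 0.0022, 0.1008] turn [-0.0009, -0.0027, 0.0008] | mm [-32.1   1.7  80.6] deg [-0.2 -0.5  0.1]
```

Emit:
{"method": "apply_moves", "body": {
  "claw": [-1,-1,-1,-1,-1],
  "travel": [
    [-0.01,0.002,0.02],
    [-0.018,0.002,0.042],
    [-0.028,0.002,0.068],
    [-0.033,0.002,0.08],
    [-0.037,0.002,0.09]
  ],
  "turn": [
    [0,-0.0027,0.001],
    [0,-0.0027,0.001],
    [0,-0.0027,0.001],
    [0,-0.0027,0.001],
    [0,-0.0027,0.001]
  ]
}}

```text
t: 12.07
tcp_pos: [0.5622, 0.28, 0.1168]
tool_rot: [0.135, 0.967, -0.031, 0.215]
force: [-1.0, 0.7, -3.7]
finger_gap: 0.352
gripper_force: 90.7
```

Emit:
{"method": "apply_moves", "body": {
  "claw": [-1,-1,-1],
  "travel": [
    [0,0,0],
    [0,0,0],
    [0,0,0]
  ],
  "turn": [
    [0,0,0],
    [0,0,0],
    [0,0,0]
  ]
}}

```text
t: 12.32
tcp_pos: [0.5612, 0.282, 0.1183]
tool_rot: [0.134, 0.967, -0.03, 0.216]
force: [-0.2, -0.4, -4.0]
finger_gap: 0.357
gripper_force: 90.7
```

```bash
python3 - <<'E'
from h import *
s=manip.sense();print(s['t'],s['force'])
step(*rest2(.006,.002,.004))
a=manip.snapshot("side");w=cloud(a);L=(w-SEAT)@RS;px=a["pixels"].astype(int)
m=(abs(L[...,0])<.12)&(abs(L[...,1])<.05)&(L[...,2]>.0)&(L[...,2]<.06)
for n,q in(("foot",m&(L[...,0]<-.05)&(px.max(-1)<70)),("head",m&(L[...,0]>.04)&(px.max(-1)>60))):
    p=L[q];print(n,len(p),np.percentile(p,[2,50,98],axis=0).round(4).tolist())
E
```

```text
12.3167 [-0.24004866 -0.39920765 -4.03618163]
travel [-0.001, -0.0004, 0.0122] turn [-0.0003, 0.0009, -0.0007] | mm [-0.8 -0.3  9.7] deg [-0.1  0.2 -0.1]
foot 140 [[-0.0877, -0.0225, 0.0023], [-0.0682, -0.0166, 0.0298], [-0.0528, 0.0191, 0.0443]]
head 246 [[0.0418, -0.0146, 0.0007], [0.0686, -0.01, 0.0212], [0.0981, 0.0148, 0.0296]]
```

Emit:
{"method": "apply_moves", "body": {
  "claw": [-1,-1,-1,-1],
  "travel": [
    [-0.001,-0.001,0.006],
    [-0.001,-0.001,0.0105],
    [-0.001,-0.001,0.0105],
    [-0.001,-0.001,0.0105]
  ],
  "turn": [
    [0,0,0],
    [0,0,0],
    [0,0,0],
    [0,0,0]
  ]
}}

```text
t: 12.7
tcp_pos: [0.5652, 0.2803, 0.1103]
tool_rot: [0.133, 0.967, -0.03, 0.216]
force: [-0.1, -0.4, -4.5]
finger_gap: 0.352
gripper_force: 90.9
```

Emit:
{"method": "apply_moves", "body": {
  "claw": [-1,-1],
  "travel": [
    [0,0,0.0015],
    [0,0,0.0015]
  ],
  "turn": [
    [0,0,0],
    [0,0,0]
  ]
}}

```text
t: 12.87
tcp_pos: [0.5659, 0.2802, 0.1094]
tool_rot: [0.133, 0.967, -0.03, 0.216]
force: [-0.6, -1.0, -4.6]
finger_gap: 0.351
gripper_force: 90.9
```

Emit:
{"method": "apply_moves", "body": {
  "claw": [-1,-1],
  "travel": [
    [0,0,0.0015],
    [0,0,0.0015]
  ],
  "turn": [
    [0,0,0],
    [0,0,0]
  ]
}}

```text
t: 13.03
tcp_pos: [0.5664, 0.2801, 0.1085]
tool_rot: [0.133, 0.967, -0.03, 0.216]
force: [-1.1, 0.8, -2.9]
finger_gap: 0.354
gripper_force: 91.3
```

Emit:
{"method": "apply_moves", "body": {
  "claw": [-1,-1],
  "travel": [
    [0,0,0.0015],
    [0,0,0.0015]
  ],
  "turn": [
    [0,0,0],
    [0,0,0]
  ]
}}

```text
t: 13.2
tcp_pos: [0.5665, 0.2801, 0.1085]
tool_rot: [0.133, 0.967, -0.03, 0.216]
force: [-3.7, 0.9, 3.4]
finger_gap: 0.354
gripper_force: 92.2
```

Emit:
{"method": "apply_moves", "body": {
  "claw": [-1,-1],
  "travel": [
    [0,0,0.001],
    [0,0,0.001]
  ],
  "turn": [
    [0,0,0],
    [0,0,0]
  ]
}}

```text
t: 13.37
tcp_pos: [0.5665, 0.2801, 0.1085]
tool_rot: [0.133, 0.967, -0.03, 0.216]
force: [-8.6, 1.0, 9.3]
finger_gap: 0.352
gripper_force: 93.0
```

```bash
python3 - <<'E'
from h import *
s=manip.sense();print(s['t'],s['force'],s['ft_torque'])
a=manip.snapshot("side");w=cloud(a);L=(w-SEAT)@RS;px=a["pixels"].astype(int)
m=(abs(L[...,0])<.12)&(abs(L[...,1])<.05)&(L[...,2]>-.014)&(L[...,2]<.06)
for n,q in(("foot",m&(L[...,0]<-.05)&(px.max(-1)<70)),("head",m&(L[...,0]>.04)&(px.max(-1)>60))):
    p=L[q];print(n,len(p),np.percentile(p,[2,50,98],axis=0).round(4).tolist())
cv2.imwrite("pics/g5.png",cv2.resize(a["pixels"][90:190,180:290,::-1],(616,560),interpolation=2))
E
```

```text
13.3667 [-8.60808958  1.02990342  9.2611362 ] [ 0.05362592  0.84794834 -0.03799306]
foot 134 [[-0.1123, -0.0263, -0.0136], [-0.0721, -0.0153, 0.02], [-0.0531, 0.0176, 0.0335]]
head 243 [[0.0406, -0.0154, -0.0124], [0.0657, -0.0103, 0.0104], [0.0953, 0.0152, 0.0189]]
```

View pics/g5.png

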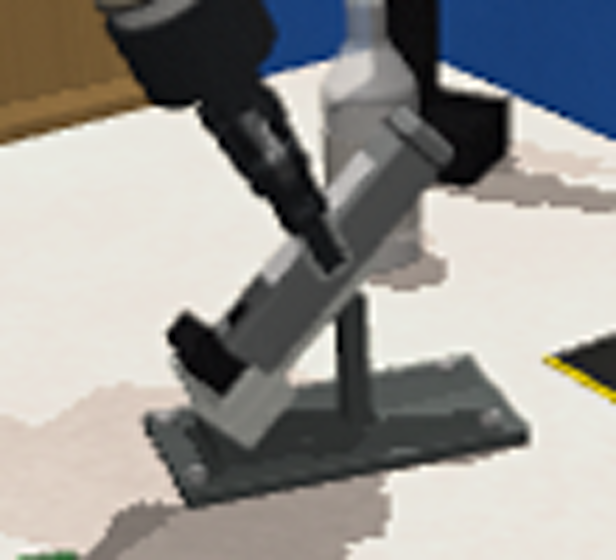

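The light lies on the ramp face with its foot between the cheeks at (210,360) in the crop. The contact force is square to the face and the foot is a few mm short of the stop. I release.

Emit:
{"method": "apply_moves", "body": {
  "claw": [-0.2,0,0.3,0.6,0.8],
  "travel": [
    [0,0,-0.001],
    [0,0,-0.001],
    [0,0,-0.001],
    [0,0,-0.001],
    [0,0,-0.001]
  ],
  "turn": [
    [0,0,0],
    [0,0,0],
    [0,0,0],
    [0,0,0],
    [0,0,0]
  ]
}}

```text
t: 13.83
tcp_pos: [0.5674, 0.2798, 0.1074]
tool_rot: [0.134, 0.967, -0.03, 0.216]
force: [0.2, 1.1, 0.2]
finger_gap: 0.892
gripper_force: 0.0
```

Emit:
{"method": "apply_moves", "body": {
  "claw": [1,1,1,1],
  "travel": [
    [0,0,-0.001],
    [0,0,-0.03],
    [0,0,-0.06],
    [0,0,-0.08]
  ],
  "turn": [
    [0,0,0],
    [0,0,0],
    [0,0,0],
    [0,0,0]
  ]
}}

```text
t: 14.17
tcp_pos: [0.5405, 0.2874, 0.1663]
tool_rot: [0.133, 0.967, -0.03, 0.216]
force: [0.3, 0.4, -0.3]
finger_gap: 0.998
gripper_force: 0.0
```

```bash
cat >> h.py <<'E'
def seatview():
    a=manip.snapshot("side");w=cloud(a);L=(w-SEAT)@RS;px=a["pixels"].astype(int)
    m=(abs(L[...,0])<.12)&(abs(L[...,1])<.05)&(L[...,2]>-.014)&(L[...,2]<.06)
    for n,q in(("foot",m&(L[...,0]<-.05)&(px.max(-1)<70)),("head",m&(L[...,0]>.04)&(px.max(-1)>60)),("lens",m&(abs(L[...,0])<.08)&(abs(L[...,1])<.012)&(L[...,2]>.008)&(px.max(-1)>60))):
        p=L[q];print(n,len(p),np.percentile(p,[2,50,98],axis=0).round(4).tolist())
    return a
E
python3 - <<'E'
from h import *
s=manip.sense();print(s['t'],s['tcp_pos'])
a=seatview()
for ti in(45,50):
  p,R=tcp_for(SEAT+RS@[0.001,.004,0],RS,ti,.05,.006);print(ti,"target",p);step(p-R[:,2]*.06,R)
  print(ik(p,R,s['q'],np.load("P.npy"),R6))
E
```

```text
14.1667 [0.5404828  0.2873706  0.16628833]
foot 145 [[-0.1087, -0.0258, -0.0127], [-0.0751, -0.0137, 0.0189], [-0.0515, 0.0185, 0.0336]]
head 224 [[0.0408, -0.0152, -0.0125], [0.0639, -0.0102, 0.0096], [0.0911, 0.0148, 0.0184]]
lens 230 [[-0.0648, -0.0118, 0.0086], [0.0108, -0.005, 0.0166], [0.0763, 0.0112, 0.0193]]
45 target [0.59510968 0.27185474 0.13706245]
travel [-0.0792, -0.0015, -0.0013] turn [0.001, 0.1409, -0.0005] | mm [-63.3  -1.2  -1. ] deg [ 0.2 25.4 -0.1]
(array([ 2.58060503e-01,  6.75457949e-01,  1.43538314e+00,  4.45816492e-14,
        1.03075156e+00, -1.04046446e+00]), np.float64(3.661878027916425e-13))
50 target [0.59460601 0.27199537 0.13708528]
travel [-0.0844, -0.0015, 0.0015] turn [0.001, 0.1687, -0.0005] | mm [-67.5  -1.2   1.2] deg [ 0.2 30.4 -0.1]
(array([ 0.2388157 ,  0.70032533,  1.38156658,  0.04701463,  1.13628424,
       -1.08113782]), np.float64(3.8815960374743666e-13))
```

The light slid home against the stop: head end at 91 mm, lens face at 16.6 mm, centred. Now I take the new grasp near the head, tilted 50°.

Emit:
{"method": "apply_moves", "body": {
  "claw": [1,1,1,1,1],
  "travel": [
    [-0.015,0,-0.01],
    [-0.035,-0.001,-0.01],
    [-0.055,-0.001,-0.005],
    [-0.07,-0.0015,0],
    [-0.0845,-0.0015,0.0015]
  ],
  "turn": [
    [0,0.034,0],
    [0,0.068,0],
    [0.001,0.102,0],
    [0.001,0.136,0],
    [0.001,0.1687,0]
  ]
}}

```text
t: 14.63
tcp_pos: [0.6019, 0.2688, 0.194]
tool_rot: [0.137, 0.989, 0.006, -0.046]
force: [1.6, 0.3, -0.2]
finger_gap: 0.997
gripper_force: 0.0
```

Emit:
{"method": "apply_moves", "body": {
  "claw": [1,1,1],
  "travel": [
    [0,0,0],
    [0,0,0],
    [0,0,0]
  ],
  "turn": [
    [0,0,0],
    [0,0,0],
    [0,0,0]
  ]
}}

```text
t: 14.88
tcp_pos: [0.5988, 0.2689, 0.1916]
tool_rot: [0.137, 0.989, 0.004, -0.046]
force: [-0.7, -0.3, -0.4]
finger_gap: 1.0
gripper_force: 0.0
```

```bash
python3 - <<'E'
from h import *
s=manip.sense();print(s['t'],s['tcp_pos'])
p,R=tcp_for(SEAT+RS@[0.001,.004,0],RS,50,.05,.006);step(p,R)
E
```

```text
14.8833 [0.59878564 0.26887712 0.19158061]
travel [-0.0002, 0.0026, 0.0684] turn [-0.0013, -0.0017, -0.0011] | mm [-0.2  2.1 54.7] deg [-0.2 -0.3 -0.2]
```

Emit:
{"method": "apply_moves", "body": {
  "claw": [1,1,1,1,1],
  "travel": [
    [0,0.0025,0.02],
    [0,0.0025,0.045],
    [0,0.0025,0.06],
    [0,0.0025,0.0685],
    [0,0.0025,0.0685]
  ],
  "turn": [
    [-0.001,-0.002,-0.001],
    [-0.001,-0.002,-0.001],
    [-0.001,-0.002,-0.001],
    [-0.001,-0.002,-0.001],
    [-0.001,-0.002,-0.001]
  ]
}}

```text
t: 15.3
tcp_pos: [0.593, 0.2727, 0.1363]
tool_rot: [0.135, 0.99, 0.005, -0.044]
force: [-0.2, 0.0, 0.2]
finger_gap: 0.995
gripper_force: 0.0
```

Emit:
{"method": "apply_moves", "body": {
  "claw": [0,-0.2,-0.5,-1,-1],
  "travel": [
    [0,0,0],
    [0,0,0],
    [0,0,0],
    [0,0,0],
    [0,0,0]
  ],
  "turn": [
    [0,0,0],
    [0,0,0],
    [0,0,0],
    [0,0,0],
    [0,0,0]
  ],
  "newtons": 110
}}

```text
t: 15.72
tcp_pos: [0.5961, 0.2724, 0.1396]
tool_rot: [0.135, 0.99, 0.006, -0.041]
force: [-1.0, 0.5, -1.6]
finger_gap: 0.36
gripper_force: 108.7
```

Emit:
{"method": "apply_moves", "body": {
  "claw": [-1,-1,-1],
  "travel": [
    [0,0,0],
    [0,0,0],
    [0,0,0]
  ],
  "turn": [
    [0,0,0],
    [0,0,0],
    [0,0,0]
  ]
}}

```text
t: 15.97
tcp_pos: [0.5961, 0.2724, 0.1395]
tool_rot: [0.135, 0.99, 0.006, -0.041]
force: [-0.8, -1.3, 6.1]
finger_gap: 0.361
gripper_force: 109.0
```

```bash
python3 - <<'E'
from h import *
s=manip.sense();print(s['t'],s['tcp_pos'],s['force'])
R=Rot.from_quat(s['tool_rot']).as_matrix();RLn=R@tool(0,0,50).T
print("light centre in tool",(R.T@(SEAT+RS@[.001,.004,0]-s['tcp_pos'])).round(4),"rot of tool vs nominal",Rot.from_matrix(tool(YR,45,50).T@R).as_rotvec(degrees=True).round(2))
step(s['tcp_pos']+RS@[.07,0,.07],R)
E
```

```text
15.9667 [0.59610435 0.27238394 0.13953277] [-0.84366835 -1.25203778  6.13445992]
light centre in tool [ 0.0334 -0.0008  0.0347] rot of tool vs nominal [-0.05 -0.24 -0.02]
travel [0.0103, 0.0001, -0.1233] turn [0.0, 0.0, 0.0] | mm [  8.2   0.1 -98.7] deg [0. 0. 0.]
```

Emit:
{"method": "apply_moves", "body": {
  "claw": [-1,-1,-1,-1,-1],
  "travel": [
    [0.002,0,-0.02],
    [0.005,0,-0.055],
    [0.009,0,-0.1],
    [0.013,0,-0.145],
    [0.017,0,-0.19]
  ],
  "turn": [
    [0,0,0],
    [0,0,0],
    [0,0,0],
    [0,0,0],
    [0,0,0]
  ]
}}

```text
t: 16.38
tcp_pos: [0.5942, 0.2722, 0.2905]
tool_rot: [0.136, 0.99, 0.005, -0.043]
force: [0.8, -0.7, -4.8]
finger_gap: 0.361
gripper_force: 109.6
```

```bash
cat >> h.py <<'E'
YD=-94.6
OFF3=np.array([.0334,-.0008,.0347]); TILT=50.
def dock_tcp(h,dx=0,dy=0):
    RL=Rl(YD,89.99); R=tool(YD,89.99,TILT)
    return DOCK+[dx,dy,h]+RL@[.09,0,-.008]-R@OFF3, R
E
python3 - <<'E'
from h import *
s=manip.sense();print(s['t'],s['tcp_pos'],s['force'])
P=np.load("P.npy");q=s['q']
R0=Rot.from_quat(s['tool_rot']).as_matrix();p1,R1=dock_tcp(.1,0,.004)
from scipy.spatial.transform import Slerp
S=Slerp([0,1],Rot.from_matrix([R0,R1]))
for f in np.linspace(0,1,7):
    p=s['tcp_pos']*(1-f)+p1*f;q,e=ik(p,S(f).as_matrix(),q,P,R6);print(f.round(2),p.round(3),q.round(2),round(e,3))
step(p1,R1)
a=manip.snapshot("side");w=cloud(a);R=R0
L=(w-s['tcp_pos'])@R-OFF3; L=L@Rot.from_euler("y",50,degrees=True).as_matrix().T@D  # light frame
m=(abs(L[...,0])<.11)&(abs(L[...,1])<.03)&(L[...,2]>-.03)&(L[...,2]<.05)
b=m&(abs(L[...,1])<.01)&(L[...,0]>-.065)&(L[...,0]<.02)&(L[...,2]>.008);print("lens line fit",np.polyfit(L[b][:,0],L[b][:,2],1),b.sum(),np.percentile(L[m],[1,99],axis=0).round(4).tolist())
E
```

```text
16.3833 [0.59417274 0.2722178  0.29053828] [ 0.81451915 -0.68797567 -4.84884194]
0.0 [0.594 0.272 0.291] [ 0.24  0.54  1.23  0.04  1.44 -1.07] 0.0
0.17 [0.588 0.181 0.284] [ 0.16  0.48  1.37 -0.08  1.32 -0.9 ] 0.0
0.33 [0.582 0.09  0.278] [ 0.07  0.44  1.48 -0.22  1.21 -0.71] 0.0
0.5 [ 0.576 -0.     0.271] [-0.03  0.42  1.56 -0.37  1.12 -0.5 ] 0.0
0.67 [ 0.569 -0.091  0.265] [-0.13  0.43  1.61 -0.52  1.05 -0.28] 0.0
0.83 [ 0.563 -0.182  0.258] [-0.23  0.47  1.62 -0.68  1.01 -0.03] 0.0
1.0 [ 0.557 -0.273  0.252] [-0.34  0.53  1.6  -0.83  1.    0.21] 0.0
travel [-0.142, -0.6689, 0.0368] turn [0.1347, -0.2078, 0.4281] | mm [-113.6 -535.2   29.4] deg [ 24.3 -37.4  77.1]
lens line fit [0.01588813 0.01725669] 92 [[-0.0872, -0.0291, -0.0143], [0.0973, 0.0214, 0.047]]
```

The light was lifted without slipping. Transit to the dock in thirds.

Emit:
{"method": "apply_moves", "body": {
  "claw": [-1,-1,-1,-1,-1],
  "travel": [
    [-0.009,-0.044,0.0025],
    [-0.019,-0.089,0.005],
    [-0.028,-0.134,0.0075],
    [-0.038,-0.178,0.01],
    [-0.047,-0.223,0.012]
  ],
  "turn": [
    [0.009,-0.0138,0.0285],
    [0.018,-0.0277,0.057],
    [0.027,-0.0415,0.0855],
    [0.036,-0.0554,0.114],
    [0.045,-0.0692,0.1427]
  ]
}}

```text
t: 16.85
tcp_pos: [0.581, 0.0896, 0.2765]
tool_rot: [0.35, 0.931, -0.088, 0.055]
force: [0.9, -0.5, -4.7]
finger_gap: 0.357
gripper_force: 110.1
```

```bash
python3 -c "
from h import *
print(manip.sense()['tcp_pos']);step(*dock_tcp(.1,0,.004))"
```

```text
[0.58102611 0.08955771 0.276484  ]
travel [-0.2632, -0.3514, 0.1205] turn [0.0897, -0.1384, 0.2841] | mm [-210.5 -281.1   96.4] deg [ 16.1 -24.9  51.1]
```

Emit:
{"method": "apply_moves", "body": {
  "claw": [-1,-1,-1,-1,-1],
  "travel": [
    [-0.026,-0.035,0.012],
    [-0.053,-0.07,0.024],
    [-0.079,-0.105,0.036],
    [-0.105,-0.14,0.048],
    [-0.132,-0.176,0.06]
  ],
  "turn": [
    [0.009,-0.0138,0.0284],
    [0.018,-0.0277,0.0568],
    [0.027,-0.0415,0.0852],
    [0.036,-0.0554,0.1136],
    [0.045,-0.0692,0.142]
  ]
}}

```text
t: 17.27
tcp_pos: [0.5695, -0.0916, 0.2641]
tool_rot: [0.538, 0.811, -0.175, 0.148]
force: [0.2, 0.7, -4.6]
finger_gap: 0.36
gripper_force: 110.1
```

```bash
python3 -c "
from h import *
print(manip.sense()['tcp_pos']);step(*dock_tcp(.1,0,.004))"
```

```text
[ 0.56946191 -0.0915681   0.26410761]
travel [-0.1739, -0.0942, 0.1132] turn [0.0447, -0.0697, 0.1421] | mm [-139.1  -75.3   90.6] deg [  8.  -12.5  25.6]
```

Emit:
{"method": "apply_moves", "body": {
  "claw": [-1,-1,-1,-1,-1],
  "travel": [
    [-0.035,-0.019,0.023],
    [-0.07,-0.038,0.045],
    [-0.104,-0.057,0.068],
    [-0.139,-0.075,0.091],
    [-0.174,-0.094,0.113]
  ],
  "turn": [
    [0.009,-0.014,0.0284],
    [0.018,-0.028,0.0568],
    [0.027,-0.042,0.0852],
    [0.036,-0.056,0.1136],
    [0.0447,-0.0697,0.142]
  ]
}}

```text
t: 17.68
tcp_pos: [0.558, -0.2727, 0.2515]
tool_rot: [0.691, 0.637, -0.251, 0.231]
force: [0.4, 0.7, -5.4]
finger_gap: 0.362
gripper_force: 110.2
```

Emit:
{"method": "apply_moves", "body": {
  "claw": [-1,-1,-1],
  "travel": [
    [0,0,0],
    [0,0,0],
    [0,0,0]
  ],
  "turn": [
    [0,0,0],
    [0,0,0],
    [0,0,0]
  ]
}}

```text
t: 17.93
tcp_pos: [0.5583, -0.2716, 0.2521]
tool_rot: [0.69, 0.639, -0.251, 0.231]
force: [1.0, -0.4, -5.2]
finger_gap: 0.358
gripper_force: 110.5
```

```bash
cat >> h.py <<'E'
def dockview(name,show=None):
    a=manip.snapshot(name);w=cloud(a);Z=Rl(YD,0) # light heading frame: X=tool heading dir
    L=(w-DOCK)@Z
    near=(abs(L[...,0])<.06)&(abs(L[...,1])<.06)
    for lo,hi in((.03,.2),):
        pass
    return a,w,L,near
E
python3 - <<'E'
from h import *
s=manip.sense();print(s['t'],s['q'].round(2));step(*dock_tcp(.1,0,.004))
for n in("side","top"):
    a,w,L,near=dockview(n); px=a["pixels"].astype(int)
    dark=near&(L[...,2]>.05)&(px.max(-1)<60)&(L[...,2]<.125)
    body=near&(L[...,2]>.125)&(L[...,2]<.19)&(px.max(-1)>50)
    for nm,m in(("foot",dark),("body",body)):
        print(n,nm,m.sum(),np.percentile(L[m],[3,50,97],axis=0).round(4).tolist() if m.sum()>5 else "")
    if n=="side":cv2.imwrite("pics/d1.png",cv2.resize(a["pixels"][130:300,310:430,::-1],(424,600),interpolation=2))
E
```

```text
17.9333 [-0.34  0.53  1.6  -0.83  1.    0.2 ]
travel [-0.0015, -0.0016, 0.0013] turn [0.0003, -0.0009, 0.0013] | mm [-1.2 -1.3  1. ] deg [ 0.  -0.2  0.2]
side foot 339 [[-0.0257, -0.0227, 0.1033], [0.007, -0.0173, 0.1157], [0.0183, 0.0204, 0.1215]]
side body 616 [[-0.0098, -0.0149, 0.1271], [0.0142, -0.0122, 0.1587], [0.0187, 0.0131, 0.1881]]
top foot 179 [[-0.0298, -0.0218, 0.1084], [-0.0209, -0.0068, 0.1196], [0.0112, 0.0188, 0.1226]]
top body 20 [[-0.0137, -0.0142, 0.129], [-0.0025, -0.013, 0.1434], [0.0137, 0.0144, 0.155]]
```

View pics/d1.png

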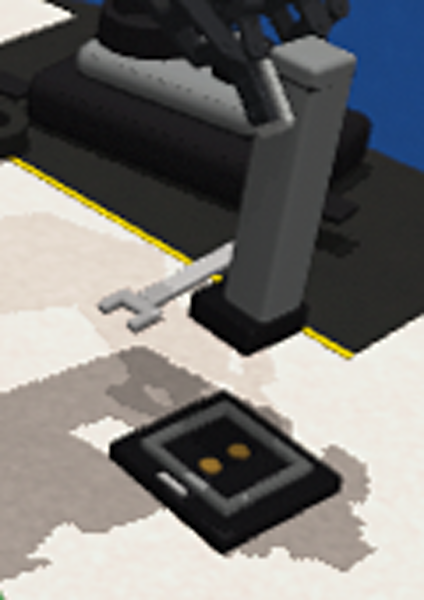

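The side crop shows the light upright over the dock; the foot is at (248,315) and the pad centre at (225,458). In the dock frame the foot is about 5.5 mm short along the heading and 1 mm off sideways. Now the verticality check.

```bash
python3 - <<'E'
from h import *
a,w,L,near=dockview("side"); px=a["pixels"].astype(int)
b=near&(L[...,2]>.13)&(L[...,2]<.27)&(px.max(-1)>40)
for nm,m,k in(("back",b&(L[...,0]>.008)&(L[...,0]<.03)&(abs(L[...,1])<.011),0),("side-",b&(L[...,1]<-.0095)&(L[...,1]>-.022)&(L[...,0]<.011)&(L[...,0]>-.008),1)):
    p=L[m]; f=np.polyfit(p[:,2],p[:,k],1); r=p[:,k]-np.polyval(f,p[:,2]);p=p[abs(r)<.003]; f=np.polyfit(p[:,2],p[:,k],1)
    print(nm,len(p),"slope deg",np.degrees(f[0]).round(2),"median",np.median(p[:,k]).round(4),"at base",np.polyval(f,.1).round(4))
f=near&(L[...,2]>.085)&(L[...,2]<.117)&(px.max(-1)<60);m=f&(L[...,0]>.005)&(abs(L[...,1])<.018);print("foot back",m.sum(),np.median(L[m],axis=0).round(4),np.percentile(L[f][:,2],[1,5]))
m=f&(L[...,1]<-.01)&(abs(L[...,0]+.004)<.015);print("foot side",m.sum(),np.median(L[m],axis=0).round(4))
p,R=dock_tcp(.1,-.0005+.001,.004-.005);step(p,R)
E
```

```text
back 506 slope deg 0.32 median 0.0175 at base 0.0169
side- 445 slope deg -0.98 median -0.0127 at base -0.0113
foot back 61 [0.0169 0.     0.1105] [0.10282894 0.10388954]
foot side 68 [-0.0037 -0.0203  0.1104]
travel [-0.0055, -0.0016, 0.0074] turn [0.0012, -0.0003, 0.0013] | mm [-4.4 -1.3  5.9] deg [ 0.2 -0.   0.2]
```

```bash
python3 - <<'E'
from h import *
for n in("side","top"):
    a,w,L,near=dockview(n); px=a["pixels"].astype(int)
    m=near&(L[...,2]>.272)&(L[...,2]<.29)&(px.max(-1)>60)
    if m.sum()>20:
        r=cv2.minAreaRect((L[m][:,:2]*1000).astype(np.float32));print(n,"head",m.sum(),np.round(r[0],1),np.round(r[1],1),round(r[2],1),np.median(L[m],axis=0).round(4))
    m=near&(L[...,2]>.09)&(L[...,2]<.1245)&(px.max(-1)<60)
    r=cv2.minAreaRect((L[m][:,:2]*1000).astype(np.float32));print(n,"foot",m.sum(),np.round(r[0],1),np.round(r[1],1),round(r[2],1))
    m=near&(L[...,2]>.118)&(L[...,2]<.1245)&(px.max(-1)<60);print("  flange",m.sum(),np.percentile(L[m],[1,99],axis=0).round(4).tolist())
    # side-face histogram
    m=near&(L[...,2]>.13)&(L[...,2]<.26)&(px.max(-1)>40)&(abs(L[...,0])<.03)&(abs(L[...,1])<.03)
    for k in(0,1): print("  hist",k,np.histogram(L[m][:,k],np.arange(-.026,.027,.002))[0].tolist())
    # dock plate + inner rim
    d=(abs(L[...,0])<.065)&(abs(L[...,1])<.065)&(L[...,2]>-.006)&(L[...,2]<.008);r=cv2.minAreaRect((L[d][:,:2]*1000).astype(np.float32));print("  dock",d.sum(),np.round(r[0],1),np.round(r[1],1),round(r[2],1))
E
```

```text
side head 262 [-11.2  11.7] [59.7 91.6] 2.1 [ 0.0042 -0.0032  0.2805]
side foot 342 [-5.9  2.3] [48.5 48.7] 0.8
  flange 156 [[-0.0279, -0.0212, 0.1181], [0.0179, 0.0252, 0.1236]]
  hist 0 [0, 0, 0, 0, 0, 1, 17, 31, 35, 37, 44, 45, 54, 44, 63, 57, 66, 49, 65, 56, 79, 451, 142, 0, 0, 0]
  hist 1 [3, 4, 11, 26, 24, 17, 338, 339, 81, 40, 36, 46, 44, 29, 45, 38, 33, 49, 36, 41, 32, 15, 8, 0, 0, 0]
  dock 1587 [-1.   0.2] [102.5 102.7] 0.4
top head 318 [-0.4  3.6] [37.1 93.5] 2.0 [-0.0016  0.0025  0.2811]
top foot 175 [-8.8  0.8] [43.4 44.2] 89.9
  flange 138 [[-0.0302, -0.02, 0.1182], [0.013, 0.0224, 0.124]]
  hist 0 [0, 0, 0, 0, 0, 3, 17, 1, 0, 0, 0, 1, 5, 4, 2, 7, 3, 5, 6, 3, 4, 1, 0, 0, 0, 0]
  hist 1 [4, 4, 1, 6, 2, 2, 21, 2, 1, 0, 1, 2, 1, 0, 1, 2, 2, 2, 2, 1, 3, 2, 0, 0, 0, 0]
  dock 251 [22.3  1.2] [ 47.5 111.7] 38.5
```

Full foot rectangle (48.5 x 48.7 mm): offset from the dock's own rectangle is about (-5.5, +2.3) mm in the heading frame. I correct this and descend.

```bash
python3 - <<'E'
from h import *
s=manip.sense();R=Rot.from_quat(s['tool_rot']).as_matrix();p=s['tcp_pos'];print(s['t'],p)
step(p+[-.0027,-.0053,0],R);step(p+[-.0027,-.0053,-.085],R);step(p+[0,0,-.001],R)
E
```

```text
18.1833 [ 0.55942939 -0.27116244  0.25419666]
travel [-0.0053, -0.0029, 0.0044] turn [0.0, 0.0, 0.0] | mm [-4.2 -2.3  3.5] deg [0. 0. 0.]
travel [0.063, -0.003, 0.0858] turn [0.0, 0.0, 0.0] | mm [50.4 -2.4 68.7] deg [0. 0. 0.]
travel [0.0008, -0.0, 0.001] turn [0.0, 0.0, 0.0] | mm [ 0.6 -0.   0.8] deg [0. 0. 0.]
```

Emit:
{"method": "apply_moves", "body": {
  "claw": [-1,-1,-1,-1,-1],
  "travel": [
    [-0.005,-0.003,0.0045],
    [0.01,-0.003,0.022],
    [0.028,-0.003,0.044],
    [0.047,-0.003,0.067],
    [0.06,-0.003,0.082]
  ],
  "turn": [
    [0,0,0],
    [0,0,0],
    [0,0,0],
    [0,0,0],
    [0,0,0]
  ]
}}

```text
t: 18.6
tcp_pos: [0.5559, -0.2771, 0.1713]
tool_rot: [0.689, 0.639, -0.251, 0.232]
force: [-0.3, -0.8, -5.0]
finger_gap: 0.356
gripper_force: 110.3
```

Emit:
{"method": "apply_moves", "body": {
  "claw": [-1,-1,-1],
  "travel": [
    [0,0,0],
    [0,0,0],
    [0,0,0]
  ],
  "turn": [
    [0,0,0],
    [0,0,0],
    [0,0,0]
  ]
}}

```text
t: 18.85
tcp_pos: [0.5574, -0.2779, 0.1742]
tool_rot: [0.689, 0.639, -0.25, 0.234]
force: [-0.3, 0.5, -3.3]
finger_gap: 0.361
gripper_force: 110.3
```

```bash
python3 - <<'E'
from h import *
s=manip.sense();print(s['t'],s['tcp_pos'],s['force'])
a,w,L,near=dockview("side"); px=a["pixels"].astype(int)
c=near&(abs(L[...,0])<.032)&(abs(L[...,1])<.032)
m=c&(L[...,2]>.012)&(L[...,2]<.0385)&(px.max(-1)<60)
r=cv2.minAreaRect((L[m][:,:2]*1000).astype(np.float32));print("foot",m.sum(),np.round(r[0],1),np.round(r[1],1),round(r[2],1),np.percentile(L[m][:,2],[1,99]))
m=c&(L[...,2]>.045)&(L[...,2]<.17)&(px.max(-1)>40)
for k in(0,1): print(k,np.histogram(L[m][:,k],np.arange(-.026,.027,.002))[0].tolist())
E
```

```text
18.85 [ 0.55735236 -0.2778727   0.1742416 ] [-0.26614438  0.47225582 -3.25352461]
foot 168 [ 11.8 -10.3] [63.3 31.8] 44.4 [0.02373978 0.03832658]
0 [0, 0, 0, 0, 0, 0, 0, 0, 0, 4, 20, 32, 32, 32, 42, 41, 40, 34, 48, 41, 43, 35, 50, 56, 161, 335]
1 [1, 0, 3, 17, 1, 109, 402, 105, 41, 42, 23, 32, 32, 24, 34, 37, 28, 33, 31, 26, 20, 13, 2, 0, 0, 0]
```

```bash
python3 - <<'E'
from h import *
s=manip.sense();R=Rot.from_quat(s['tool_rot']).as_matrix();p=s['tcp_pos'];print(s['t'],p)
step(p+[-.0022,.0012,-.012],R)
E
```

```text
18.9 [ 0.55756065 -0.27791318  0.17468383]
travel [0.0106, -0.0029, 0.0106] turn [0.0, 0.0, 0.0] | mm [ 8.5 -2.3  8.5] deg [0. 0. 0.]
```

Emit:
{"method": "apply_moves", "body": {
  "claw": [-1,-1,-1,-1,-1],
  "travel": [
    [0.005,-0.003,0.005],
    [0.0106,-0.003,0.0106],
    [0.0106,-0.003,0.0106],
    [0.0106,-0.003,0.0106],
    [0.0106,-0.003,0.0106]
  ],
  "turn": [
    [0,0,0],
    [0,0,0],
    [0,0,0],
    [0,0,0],
    [0,0,0]
  ]
}}

```text
t: 19.32
tcp_pos: [0.5542, -0.2762, 0.1611]
tool_rot: [0.689, 0.639, -0.251, 0.233]
force: [-0.0, 0.2, -5.0]
finger_gap: 0.358
gripper_force: 110.4
```

```bash
python3 - <<'E'
from h import *
s=manip.sense();R=Rot.from_quat(s['tool_rot']).as_matrix();print(s['t'],s['tcp_pos'],s['force'])
a,w,L,near=dockview("side"); px=a["pixels"].astype(int)
c=near&(abs(L[...,0])<.04)&(abs(L[...,1])<.04)
m=c&(L[...,2]>.035)&(L[...,2]<.16)&(px.max(-1)>40)
for nm,mm,k in(("back",m&(abs(L[...,1])<.01)&(L[...,0]>.012),0),("side",m&(abs(L[...,0]-.006)<.01)&(L[...,1]<-.007),1)): 
    p=L[mm];f=np.polyfit(p[:,2],p[:,k],1);print(nm,mm.sum(),np.median(p[:,k]).round(4),"at 0:",f[1].round(4),"slope",np.degrees(f[0]).round(2))
f=c&(L[...,2]>.008)&(L[...,2]<.028)&(px.max(-1)<60)
for nm,mm in(("fback",f&(abs(L[...,1])<.015)&(L[...,0]>.012)),("fside",f&(L[...,1]<-.012)&(abs(L[...,0])<.015))): print(nm,mm.sum(),np.median(L[mm],axis=0).round(4) if mm.sum() else "")
d=s["tool_rot"] is not None;step(s['tcp_pos']+[0,0,-.009],R)
cv2.imwrite("pics/d2.png",cv2.resize(a["pixels"][210:300,320:430,::-1],(660,540),interpolation=2))
E
```

```text
19.3167 [ 0.55422248 -0.27624911  0.16107125] [-0.0262732   0.15187882 -4.98703305]
back 309 0.0232 at 0: 0.0228 slope 0.22
side 380 -0.0168 at 0: -0.0154 slope -1.06
fback 60 [0.0227 0.0004 0.0199]
fside 77 [-0.0003 -0.0247  0.0204]
travel [0.0074, -0.0002, 0.0087] turn [0.0001, 0.0, -0.0001] | mm [ 5.9 -0.1  6.9] deg [ 0.  0. -0.]
```

View pics/d2.png

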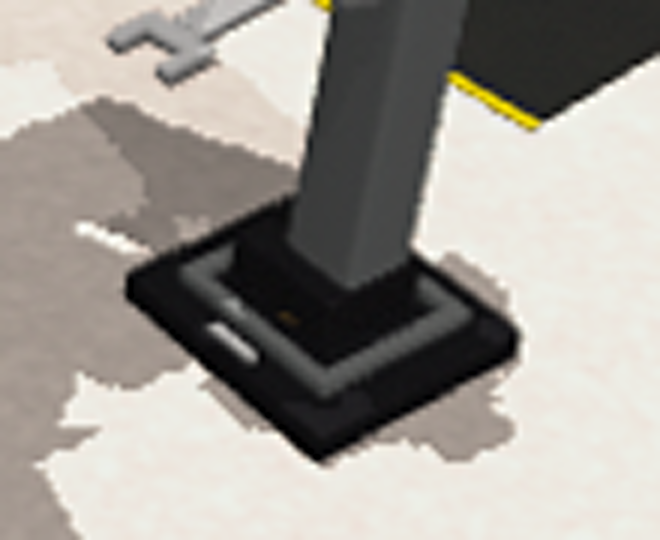

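The foot hovers inside the rim, centred within about 1 mm, with its lower corner at (325,340) above the pad. I lower it to contact.

Emit:
{"method": "apply_moves", "body": {
  "claw": [-1,-1,-1,-1],
  "travel": [
    [0.003,0,0.0035],
    [0.0057,0,0.0067],
    [0.0057,0,0.0067],
    [0.0057,0,0.0067]
  ],
  "turn": [
    [0,0,0],
    [0,0,0],
    [0,0,0],
    [0,0,0]
  ]
}}

```text
t: 19.7
tcp_pos: [0.554, -0.2762, 0.1536]
tool_rot: [0.689, 0.639, -0.251, 0.232]
force: [0.6, 0.2, -3.9]
finger_gap: 0.353
gripper_force: 110.6
```

Emit:
{"method": "apply_moves", "body": {
  "claw": [-1,-1],
  "travel": [
    [0.0008,0,0.001],
    [0.0008,0,0.001]
  ],
  "turn": [
    [0,0,0],
    [0,0,0]
  ]
}}

```text
t: 19.87
tcp_pos: [0.5542, -0.2763, 0.1532]
tool_rot: [0.689, 0.639, -0.251, 0.233]
force: [0.6, -0.4, -4.2]
finger_gap: 0.357
gripper_force: 110.9
```

Emit:
{"method": "apply_moves", "body": {
  "claw": [-1,-1],
  "travel": [
    [0.0008,0,0.001],
    [0.0008,0,0.001]
  ],
  "turn": [
    [0,0,0],
    [0,0,0]
  ]
}}

```text
t: 20.03
tcp_pos: [0.5542, -0.2765, 0.1531]
tool_rot: [0.689, 0.638, -0.251, 0.233]
force: [-1.3, 2.1, 4.0]
finger_gap: 0.359
gripper_force: 111.5
```

```bash
cat >> h.py <<'E'
def standview():
    s=manip.sense();print(s['t'],s['tcp_pos'],s['force'])
    a,w,L,near=dockview("side"); px=a["pixels"].astype(int)
    c=near&(abs(L[...,0])<.04)&(abs(L[...,1])<.04)
    m=c&(L[...,2]>.025)&(L[...,2]<.14)&(px.max(-1)>40)
    for nm,mm,k in(("back",m&(abs(L[...,1])<.01)&(L[...,0]>.012),0),("side",m&(abs(L[...,0]-.006)<.01)&(L[...,1]<-.007),1)):
        p=L[mm];f=np.polyfit(p[:,2],p[:,k],1);print(nm,mm.sum(),np.median(p[:,k]).round(4),"at 0:",f[1].round(4),"slope",np.degrees(f[0]).round(2))
    h=c&(L[...,2]>.165)&(L[...,2]<.2)&(px.max(-1)>60)&(L[...,0]>0)&(L[...,0]<.02)&(abs(L[...,1])<.014);print("head z",np.percentile(L[h][:,2],[50,90,98]).round(4))
    return a
E
python3 -c "
from h import *
standview()"
```

```text
20.0333 [ 0.55423583 -0.27646597  0.153126  ] [-1.27809155  2.14780788  4.02721416]
back 274 0.0234 at 0: 0.0231 slope 0.23
side 356 -0.0168 at 0: -0.0166 slope -0.16
head z [0.181  0.182  0.1824]
```

The head is at about 181 mm and the light is vertical within 0.3°, so the foot is on the pad. I release.

Emit:
{"method": "apply_moves", "body": {
  "claw": [-1,-0.2,0,0.4,0.8],
  "travel": [
    [0,0,0],
    [0,0,0],
    [0,0,0],
    [0,0,0],
    [0,0,0]
  ],
  "turn": [
    [0,0,0],
    [0,0,0],
    [0,0,0],
    [0,0,0],
    [0,0,0]
  ],
  "newtons": 20
}}

```text
t: 20.5
tcp_pos: [0.5544, -0.2764, 0.1518]
tool_rot: [0.689, 0.639, -0.251, 0.233]
force: [-0.3, -0.2, -0.1]
finger_gap: 0.77
gripper_force: 0.0
```

Emit:
{"method": "apply_moves", "body": {
  "claw": [1,1,1,1],
  "travel": [
    [0,0,0],
    [0,0,0],
    [0,0,0],
    [0,0,0]
  ],
  "turn": [
    [0,0,0],
    [0,0,0],
    [0,0,0],
    [0,0,0]
  ]
}}

```text
t: 20.83
tcp_pos: [0.5542, -0.2762, 0.1518]
tool_rot: [0.689, 0.639, -0.251, 0.233]
force: [-1.3, -0.6, 0.0]
finger_gap: 0.999
gripper_force: 0.0
```

```bash
python3 -c "
from h import *
standview();print(manip.sense()['finger_gap'])"
```

```text
20.8333 [ 0.55419207 -0.27622531  0.15184129] [-1.32463728 -0.59403857  0.04646236]
back 270 0.0231 at 0: 0.0231 slope 0.01
side 356 -0.0167 at 0: -0.0166 slope -0.03
head z [0.1809 0.1817 0.1826]
1.0009666593172404
```

Standing perfectly vertical. I back away along -tool z.

Emit:
{"method": "apply_moves", "body": {
  "claw": [1,1,1,1,1],
  "travel": [
    [0,0,-0.015],
    [0,0,-0.035],
    [0,0,-0.065],
    [0,0,-0.1],
    [0,0,-0.13]
  ],
  "turn": [
    [0,0,0],
    [0,0,0],
    [0,0,0],
    [0,0,0],
    [0,0,0]
  ]
}}

```text
t: 21.3
tcp_pos: [0.5592, -0.2082, 0.2332]
tool_rot: [0.689, 0.639, -0.25, 0.233]
force: [0.5, -0.1, -0.2]
finger_gap: 1.0
gripper_force: 0.0
```

Emit:
{"method": "apply_moves", "body": {
  "claw": [1,1,1,1,1],
  "travel": [
    [0,0,0],
    [0,0,0],
    [0,0,0],
    [0,0,0],
    [0,0,0]
  ],
  "turn": [
    [0,0,0],
    [0,0,0],
    [0,0,0],
    [0,0,0],
    [0,0,0]
  ]
}}

```text
t: 21.72
tcp_pos: [0.5583, -0.2101, 0.2304]
tool_rot: [0.689, 0.639, -0.252, 0.232]
force: [-0.5, 1.4, -0.2]
finger_gap: 1.003
gripper_force: 0.0
```

```bash
python3 - <<'E'
from h import *
a=standview();cv2.imwrite("pics/end.png",cv2.resize(a["pixels"][120:300,280:460,::-1],(540,540),interpolation=2))
E
```

```text
21.7167 [ 0.55833837 -0.21006022  0.23035731] [-0.49539556  1.40866247 -0.15458335]
back 282 0.023 at 0: 0.023 slope 0.02
side 359 -0.0164 at 0: -0.0164 slope -0.07
head z [0.181  0.1818 0.1821]
```

View pics/end.png

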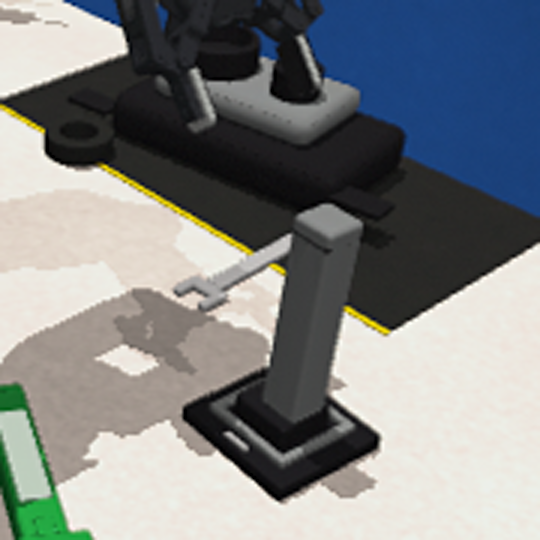

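The picture shows the light standing upright inside the rim, foot at about (285,420), with the gripper clear and the tape and spanner in place. I hand it in.

```bash
python3 -c "
from station import manip
print(manip.sign_off())"
```

```text
the job is handed in; nothing more can be done
None
```

The light was laid in the far rest and let go, then gripped afresh and stood upright in the charging dock. The job was handed in at about 22 s; the hand-in returned no verdict, but my last check showed the light vertical within 0.1° and centred within about 2 mm, with the gripper clear.

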